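Tidy the baking shelf before it slides in

TASK

Get the pull-out shelf ready to be pushed back in: hang every steel measuring cup by the eye in its handle on a peg of its own on the rack, press each jar's cap fully home, and line the jars up on the ledge, one in the middle of each marked bay, square and with its back against the fence. Leave everything else where it stands.

Things in the scene. Friction and masses are not known exactly. Their poses are not given: they have to be found in the camera images.
- measure0: Steel measuring cup, standing: cup 48 mm across, 45 tall, with a black overhead handle above its centre on two wires: a grip block 32 mm wide (y), 14 thick (x), 66 to 108 mm above the base, and on it an eye piece 22 mm wide, 14 thick, up to 134 mm. Origin: centre of the underside, z up. The eye: a window through along x, 14 mm wide, 108 to 128 mm up. 100 g. May be absent.
- eye0 (a point): Middle of the upper edge of the eye of measure0 (128 mm above its origin): this edge rests on a peg when it hangs. A hung measure hangs straight down.
- measure1: Steel measuring cup, standing: cup 56 mm across, 45 tall, with a black overhead handle above its centre on two wires: a grip block 32 mm wide (y), 14 thick (x), 66 to 108 mm above the base, and on it an eye piece 22 mm wide, 14 thick, up to 134 mm. Origin: centre of the underside, z up. The eye: a window through along x, 14 mm wide, 108 to 128 mm up. 100 g. May be absent.
- eye1 (a point): Middle of the upper edge of the eye of measure1 (128 mm above its origin): this edge rests on a peg when it hangs. A hung measure hangs straight down.
- measure2: Steel measuring cup, standing: cup 64 mm across, 45 tall, with a black overhead handle above its centre on two wires: a grip block 32 mm wide (y), 14 thick (x), 66 to 108 mm above the base, and on it an eye piece 22 mm wide, 14 thick, up to 134 mm. Origin: centre of the underside, z up. The eye: a window through along x, 14 mm wide, 108 to 128 mm up. 100 g. May be absent.
- eye2 (a point): Middle of the upper edge of the eye of measure2 (128 mm above its origin): this edge rests on a peg when it hangs. A hung measure hangs straight down.
- jar0: A square white ceramic jar, 46 x 46 mm, body 50 mm tall, 0.3 kg, with a square wooden press-on cap (42 x 42 x 16 mm) on a round neck (cap top 66 mm above the underside when home). Origin: centre of the underside, axes along its sides, z up. May be absent.
- cap0 (a joint): How far the cap of jar0 stands up from the jar (m): 0 fully home, 0.012 the most. It slides straight up and down, stays where it is left, and takes about 5 N to press. The cap cannot come right off.
- jar1: A square white ceramic jar, 46 x 46 mm, body 50 mm tall, 0.3 kg, with a square wooden press-on cap (42 x 42 x 16 mm) on a round neck (cap top 66 mm above the underside when home). Origin: centre of the underside, axes along its sides, z up. May be absent.
- cap1 (a joint): How far the cap of jar1 stands up from the jar (m): 0 fully home, 0.012 the most. It slides straight up and down, stays where it is left, and takes about 5 N to press. The cap cannot come right off.
- jar2: A square white ceramic jar, 46 x 46 mm, body 50 mm tall, 0.3 kg, with a square wooden press-on cap (42 x 42 x 16 mm) on a round neck (cap top 66 mm above the underside when home). Origin: centre of the underside, axes along its sides, z up. May be absent.
- cap2 (a joint): How far the cap of jar2 stands up from the jar (m): 0 fully home, 0.012 the most. It slides straight up and down, stays where it is left, and takes about 5 N to press. The cap cannot come right off.
- rack: Fixed steel peg rack over a ridged teal drip tray: bar 310 mm long (along y), 12 x 12 mm, top at 213 mm, on a 12 mm post at each end; below the bar only the tray (12 mm high, from 95 mm in front of the bar to 35 mm behind). Origin: on the table below the bar's middle. Four pegs stick out of the bar along -x, 80 mm apart.
- peg0 (a point): On top of one peg of the rack, 45 mm in front of the bar's middle line; axes as the rack's. The peg is a level 6 mm rod running along x from the bar to 20 mm in front (-x) of this point, then turning up over 8 mm more into a tip whose top is 6 mm above this point. An eye goes on from the tip, along +x.
- peg1 (a point): On top of one peg of the rack, 45 mm in front of the bar's middle line; axes as the rack's. The peg is a level 6 mm rod running along x from the bar to 20 mm in front (-x) of this point, then turning up over 8 mm more into a tip whose top is 6 mm above this point. An eye goes on from the tip, along +x.
- peg2 (a point): On top of one peg of the rack, 45 mm in front of the bar's middle line; axes as the rack's. The peg is a level 6 mm rod running along x from the bar to 20 mm in front (-x) of this point, then turning up over 8 mm more into a tip whose top is 6 mm above this point. An eye goes on from the tip, along +x.
- peg3 (a point): On top of one peg of the rack, 45 mm in front of the bar's middle line; axes as the rack's. The peg is a level 6 mm rod running along x from the bar to 20 mm in front (-x) of this point, then turning up over 8 mm more into a tip whose top is 6 mm above this point. An eye goes on from the tip, along +x.
- ledge: A fixed jar ledge: dark slate inlay flush with the table, 280 mm long along y, 70 mm deep, with a wooden fence 16 mm high along its far (+x) edge, and thin pale lines that mark three bays 90 mm wide. Origin: on the table at the fence's front face, mid-length.
- bay0 (a point): Where the centre of a jar's underside belongs in one bay of the ledge: mid-bay, on the table, 24 mm in front of the fence (so a jar there touches the fence or all but). Axes as the ledge's.
- bay1 (a point): Where the centre of a jar's underside belongs in one bay of the ledge: mid-bay, on the table, 24 mm in front of the fence (so a jar there touches the fence or all but). Axes as the ledge's.
- bay2 (a point): Where the centre of a jar's underside belongs in one bay of the ledge: mid-bay, on the table, 24 mm in front of the fence (so a jar there touches the fence or all but). Axes as the ledge's.
- bowl: Bystander: small glass bowl, 76 mm across, 35 mm high. Loose.
- opener: Bystander: flat steel bottle opener, about 115 mm long. Loose.
- jug: Bystander: ceramic jug, 130 mm tall, about 92 mm across plus handle. Loose; origin under its centre.

How it is judged (in metres and radians):
At the end, for the whole second after the job is handed in: Each measure hangs still, its eye's upper edge on a peg of its own (30 mm along, 10 across, 7 in height of the peg's point); each jar stands in a bay of its own, within 7 mm across and 12 mm along the ledge of the bay's point, square to 0.16 rad, cap within 2.5 mm of home (((x of eye0 in the frame of peg0 between -0.03 and 0.03 m and y of eye0 in the frame of peg0 between -0.01 and 0.01 m and z of eye0 in the frame of peg0 between -0.007 and 0.007 m) or (x of eye0 in the frame of peg1 between -0.03 and 0.03 m and y of eye0 in the frame of peg1 between -0.01 and 0.01 m and z of eye0 in the frame of peg1 between -0.007 and 0.007 m) or (x of eye0 in the frame of peg2 between -0.03 and 0.03 m and y of eye0 in the frame of peg2 between -0.01 and 0.01 m and z of eye0 in the frame of peg2 between -0.007 and 0.007 m) or (x of eye0 in the frame of peg3 between -0.03 and 0.03 m and y of eye0 in the frame of peg3 between -0.01 and 0.01 m and z of eye0 in the frame of peg3 between -0.007 and 0.007 m)) and linear speed of each of measure0, measure1, measure2 below 0.06 m/s and ((x of eye1 in the frame of peg0 between -0.03 and 0.03 m and y of eye1 in the frame of peg0 between -0.01 and 0.01 m and z of eye1 in the frame of peg0 between -0.007 and 0.007 m) or (x of eye1 in the frame of peg1 between -0.03 and 0.03 m and y of eye1 in the frame of peg1 between -0.01 and 0.01 m and z of eye1 in the frame of peg1 between -0.007 and 0.007 m) or (x of eye1 in the frame of peg2 between -0.03 and 0.03 m and y of eye1 in the frame of peg2 between -0.01 and 0.01 m and z of eye1 in the frame of peg2 between -0.007 and 0.007 m) or (x of eye1 in the frame of peg3 between -0.03 and 0.03 m and y of eye1 in the frame of peg3 between -0.01 and 0.01 m and z of eye1 in the frame of peg3 between -0.007 and 0.007 m)) and ((x of eye2 in the frame of peg0 between -0.03 and 0.03 m and y of eye2 in the frame of peg0 between -0.01 and 0.01 m and z of eye2 in the frame of peg0 between -0.007 and 0.007 m) or (x of eye2 in the frame of peg1 between -0.03 and 0.03 m and y of eye2 in the frame of peg1 between -0.01 and 0.01 m and z of eye2 in the frame of peg1 between -0.007 and 0.007 m) or (x of eye2 in the frame of peg2 between -0.03 and 0.03 m and y of eye2 in the frame of peg2 between -0.01 and 0.01 m and z of eye2 in the frame of peg2 between -0.007 and 0.007 m) or (x of eye2 in the frame of peg3 between -0.03 and 0.03 m and y of eye2 in the frame of peg3 between -0.01 and 0.01 m and z of eye2 in the frame of peg3 between -0.007 and 0.007 m)) and distance between eye0 and eye1 above 0.045 m and distance between each of eye0, eye1 and eye2 above 0.045 m and ((x of jar0 in the frame of bay0 between -0.007 and 0.007 m and y of jar0 in the frame of bay0 between -0.012 and 0.012 m and z of jar0 in the frame of bay0 between -0.005 and 0.005 m) or (x of jar0 in the frame of bay1 between -0.007 and 0.007 m and y of jar0 in the frame of bay1 between -0.012 and 0.012 m and z of jar0 in the frame of bay1 between -0.005 and 0.005 m) or (x of jar0 in the frame of bay2 between -0.007 and 0.007 m and y of jar0 in the frame of bay2 between -0.012 and 0.012 m and z of jar0 in the frame of bay2 between -0.005 and 0.005 m)) and (angle between the x axis of jar0 and the x axis of ledge, either way round below 0.16 rad or angle between the x axis of jar0 and the y axis of ledge, either way round below 0.16 rad) and angle between each of jar0, jar1, jar2's own z axis and vertical below 0.1 rad and value of joint each of cap0, cap1, cap2 below 0.0025 m and linear speed of each of jar0, jar1, jar2 below 0.03 m/s and ((x of jar1 in the frame of bay0 between -0.007 and 0.007 m and y of jar1 in the frame of bay0 between -0.012 and 0.012 m and z of jar1 in the frame of bay0 between -0.005 and 0.005 m) or (x of jar1 in the frame of bay1 between -0.007 and 0.007 m and y of jar1 in the frame of bay1 between -0.012 and 0.012 m and z of jar1 in the frame of bay1 between -0.005 and 0.005 m) or (x of jar1 in the frame of bay2 between -0.007 and 0.007 m and y of jar1 in the frame of bay2 between -0.012 and 0.012 m and z of jar1 in the frame of bay2 between -0.005 and 0.005 m)) and (angle between the x axis of jar1 and the x axis of ledge, either way round below 0.16 rad or angle between the x axis of jar1 and the y axis of ledge, either way round below 0.16 rad) and ((x of jar2 in the frame of bay0 between -0.007 and 0.007 m and y of jar2 in the frame of bay0 between -0.012 and 0.012 m and z of jar2 in the frame of bay0 between -0.005 and 0.005 m) or (x of jar2 in the frame of bay1 between -0.007 and 0.007 m and y of jar2 in the frame of bay1 between -0.012 and 0.012 m and z of jar2 in the frame of bay1 between -0.005 and 0.005 m) or (x of jar2 in the frame of bay2 between -0.007 and 0.007 m and y of jar2 in the frame of bay2 between -0.012 and 0.012 m and z of jar2 in the frame of bay2 between -0.005 and 0.005 m)) and (angle between the x axis of jar2 and the x axis of ledge, either way round below 0.16 rad or angle between the x axis of jar2 and the y axis of ledge, either way round below 0.16 rad)); the robot touches nothing.
It fails at once if the bowl is moved more than 50 mm (distance of bowl from where it was at the start of the episode above 0.05 m).
It fails at once if the opener is moved more than 50 mm (distance of opener from where it was at the start of the episode above 0.05 m).
It fails at once if the jug is moved more than 50 mm (distance of jug from where it was at the start of the episode above 0.05 m).
It fails at once if the jug is tipped (angle between jug's own z axis and vertical above 0.35 rad).
Of measure0, measure1, measure2 only 2 to 3 are there at a start; the rules pass over those that are not, and their reading is None.
Of jar0, jar1, jar2 only 2 to 3 are there at a start; the rules pass over those that are not, and their reading is None.
At some moment in a run one of jar0, jar1, jar2 may be knocked a few centimetres aside while the robot is not near it.
It also fails if it takes over 210 s, if anything falls off the work surface, if the arm or the gripper's body presses on something with over 40 N, if the wrist force passes 120 N, or if a joint passes its speed limit or range.

ROBOT

A 6-joint arm with a two-finger parallel gripper is mounted at the origin on the work surface. World frame = base frame: x ahead of the robot, y to its left, z up, the work surface at z = 0. Lengths are in mm, angles in rad, forces in N, time in s.
With the tool pointing down it reaches from about 425 to 950 mm from the base axis. Payload 14.7 kg.
Tool frame: the origin (TCP) lies at the very end of the fingers, on their centre line; the grasp point (between the pads) lies 19 mm behind it (ctrl.grip_point_offset is the distance from the TCP to the grasp point, in mm); z points along the fingers, y is the line along which they close (so a half turn about z gives the same grasp; the last joint's range is limited). The gripper opens to 85 mm and grips with 20 to 120 N. Pads are 22 mm wide; open, the fingers measure 114 mm over their backs; the gripper's body (76 mm by 85 mm) begins 54 mm behind the grasp point. The pads swing forward as they close: fully open they stand 13 mm farther back than shut.
Start: joints at [1.067, 0.48, 1.596, -0, 1.065, -0.047], TCP at [286.677, 583.36, 231.297] pointing down, gripper open.
Joint ranges: [-2.75, 2.75], [-0.82, 2.05], [0.23, 2.67], [-1.56, 4.7], [0.09, 2.69], [-2.92, 2.92]. Speed limits (rad/s): [1.89, 1.89, 2.39, 3.01, 3.01, 3.01].

INTERFACE

Orientations are given as a unit quaternion [w, x, y, z].
In Python, from cell import readout, imaging, ctrl gives the robot as it stands. The module is installed in compiled form; this text tells all that it offers.
- The arm moves only by the shell command python3 -m jog 'ROWS' [OPENING] [FORCE]. ROWS is JSON, a list of rows, each an object of numbers: "tx", "ty", "tz": the shift along the tool's x, y, z in cm; "ax", "ay", "az": the turn, a rotation vector about the tool's x, y, z in rad. A call has 1 to 10 rows; each row shifts and turns the commanded pose from where the row before left it, along the tool's axes as they then stand; what a row does not reach is not made up. A row lasts 1/8 s, in which the tool goes at most 62.5 mm and 10.7 degrees, less where a joint would pass 70% of its speed; a pose out of reach is approached as far as the arm can. A call is refused whole if a number of a shift passes 6.25 or a number of a turn 0.188, either way. A call with a gripper value outside its range is refused whole. OPENING is the finger opening in cm, from 0 to 8.54, set as the call begins (- or left out, the last holds). The fingers move at their own pace and stop on an object; FORCE is the grip in N (left out, the last holds). Time passes only in rows, so rows that do not move let the fingers close. It gives the time, the measured TCP pose, the force, the opening and the grip force at its end, in the units of the state.
- readout.get_obs(): the state, without advancing time (a new reading comes with each control period).
- imaging.read_camera(name): name is "scene" or "side" or "wrist"; returns a dict with "color" (400x640x3 uint8, red, green, blue), "fx", "fy", "cx", "cy" (pixels), "world_from_camera" (4x4, takes a point from camera to world coordinates); the wrist camera has in their place "mount" (4x4, takes a point from camera to tool coordinates, whose origin is the TCP and whose axes are the flange's). Camera axes: x right, y down, z forward; pixel columns grow to the right and rows downward; lengths in mm; the calibration is good to about 2 mm. The wrist camera is an equidistant fisheye: a pixel r from the principal point sees the ray r / f radians off the axis. A picture is of the moment at which its call begins: read the wrist's pose just before it. There is no depth.
- ctrl.close_job(): hands the job in; it is judged then, once.
The state is a dict: "time": time; "q": joint angles; "joint_vel": joint speeds; "effort": joint torques, N m; "position": TCP position; "orientation": TCP orientation; "ft_force": force on the tool from outside, world axes, zero at the start; "torque": the same for the moment, N m; "gripper_width": finger opening in mm; "grasp_force": force on a finger pad.
Only numpy, scipy, OpenCV 4.12 (cv2) and the standard library are available. Lean on these libraries where they do the work, as an engineer would, in place of code of your own. Each camera call takes 0.05 s, during which the arm holds its last target. There are 200 camera calls.

## Working session

There is one attempt and no reset: what is moved stays moved. The work goes in short steps, Python scripts to look and compute and a shell command to move; the robot and the scene stay as the last step left them, time stands still between calls to the robot, and variables do not carry over. Pictures are saved under pics/ and viewed, at most 14 in all, crops included, and the job is handed in when it is done.

```bash
mkdir -p pics; python3 - <<'E'
from cell import readout, imaging, ctrl
import cv2, numpy as np
o=readout.get_obs(); print(o); print(ctrl.grip_point_offset)
for n in ["scene","side","wrist"]:
    d=imaging.read_camera(n)
    cv2.imwrite(f"pics/{n}0.png",d["color"][:,:,::-1])
    print(n,d["fx"],d["fy"],d["cx"],d["cy"]); print(np.round(d.get("world_from_camera",d.get("mount")),4).tolist())
E
```

```text
{'time': 0.0, 'q': array([ 1.06736542e+00,  4.80833666e-01,  1.59686217e+00,  2.36910959e-05,
        1.06506368e+00, -4.66179782e-02]), 'joint_vel': array([ 0.00149776, -0.0001203 , -0.00130636, -0.0006321 ,  0.00045136,
        0.0001135 ]), 'effort': array([-4.67899532e-03, -9.50617361e+01, -4.30215991e+01, -1.23435270e-04,
        1.17811316e-02,  6.61858007e-05]), 'position': array([286.50348397, 583.01373775, 230.67554827]), 'orientation': array([-1.68413754e-04,  2.26431221e-01,  9.74026982e-01, -5.58695344e-04]), 'ft_force': array([ 0.0172506 ,  0.48354163, -0.1508328 ]), 'torque': array([-0.04543903,  0.01199201,  0.03216095]), 'grasp_force': 0.0, 'gripper_width': 85.1777184465785}
18.700000000000003
scene 457.03986680387465 457.03986680387465 316.70852318479723 205.1069456586585
[[0.6132, 0.595, -0.5196, 1206.1286], [0.7899, -0.4668, 0.3977, -467.8436], [-0.0059, -0.6543, -0.7562, 1157.4929], [0.0, 0.0, 0.0, 1.0]]
side 370.1697775345423 370.1697775345423 318.3663937907964 199.8161556492297
[[0.9144, -0.2801, 0.2922, 173.8169], [-0.4048, -0.6431, 0.6501, -671.8246], [0.0058, -0.7127, -0.7014, 956.0062], [0.0, 0.0, 0.0, 1.0]]
wrist 309.70691628693146 309.70691628693146 318.8211737370103 204.49815357745766
[[-0.0011, -0.9463, -0.3234, 84.3379], [1.0, -0.0008, -0.0011, -1.6565], [0.0008, -0.3234, 0.9463, -142.7556], [0.0, 0.0, 0.0, 1.0]]
```

View pics/scene0.png

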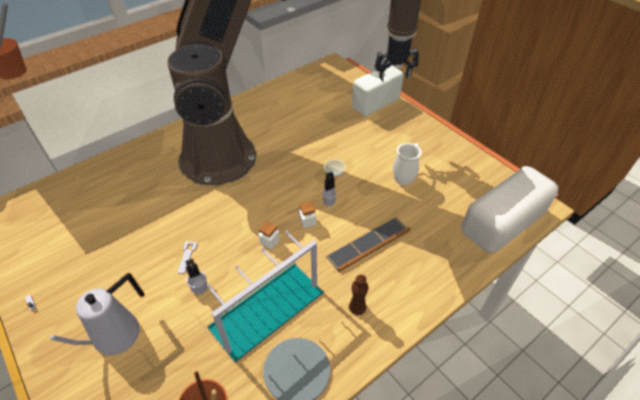

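View pics/side0.png

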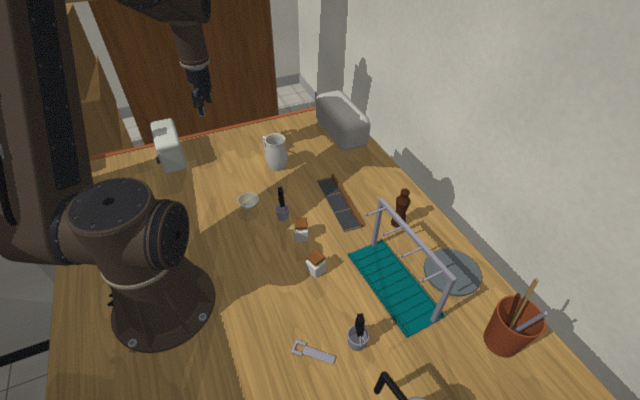

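The scene view shows two measures (330,190; 197,275), two jars (268,235; 308,215), the rack (267,300), the ledge (368,245), the jug (406,165), the bowl (335,168) and the opener (187,257). The side view shows the same objects.

```bash
cat > h.py <<'E'
import numpy as np, cv2, json, os
from scipy.spatial.transform import Rotation as R
from scipy.optimize import least_squares
from cell import readout, imaging, ctrl
def tool():
    o=readout.get_obs(); w,x,y,z=o["orientation"]
    T=np.eye(4); T[:3,:3]=R.from_quat([x,y,z,w]).as_matrix(); T[:3,3]=o["position"]; return T
def snap(cam,name):
    T=tool(); d=imaging.read_camera(cam)
    M=T@d["mount"] if cam=="wrist" else d["world_from_camera"]
    cv2.imwrite(f"pics/{name}.png",d["color"][:,:,::-1])
    json.dump(dict(k=[d["fx"],d["fy"],d["cx"],d["cy"]],M=np.asarray(M).tolist(),fish=cam=="wrist"),open(f"pics/{name}.json","w"))
def cam(name): return json.load(open(f"pics/{name}.json"))
def proj(c,P):
    M=np.array(c["M"]); p=(np.atleast_2d(P)-M[:3,3])@M[:3,:3]; fx,fy,cx,cy=c["k"]
    if c["fish"]:
        r=np.hypot(p[:,0],p[:,1]); s=np.arctan2(r,p[:,2])/np.maximum(r,1e-9)
    else: s=1/p[:,2]
    return np.c_[fx*p[:,0]*s+cx, fy*p[:,1]*s+cy]
def ray(c,uv):
    fx,fy,cx,cy=c["k"]; a=(uv[0]-cx)/fx; b=(uv[1]-cy)/fy
    if c["fish"]:
        t=np.hypot(a,b); s=np.sin(t)/max(t,1e-9); d=np.array([a*s,b*s,np.cos(t)])
    else: d=np.array([a,b,1.])
    M=np.array(c["M"]); d=M[:3,:3]@d; return M[:3,3],d/np.linalg.norm(d)
def onz(c,uv,z=0):
    o,d=ray(c,uv); return o+d*(z-o[2])/d[2]
def tri(obs):
    A=np.zeros((3,3)); b=np.zeros(3); L=[]
    for c,uv in obs:
        o,d=ray(c,uv); Q=np.eye(3)-np.outer(d,d); A+=Q; b+=Q@o; L.append((o,Q))
    X=np.linalg.solve(A,b); return X, [round(float(np.linalg.norm(Q@(X-o))),1) for o,Q in L]
E
python3 - <<'E'
from h import *
snap("scene","s0"); snap("side","d0")
c,d=cam("s0"),cam("d0")
for n,a,b in [("mA",(331,203),(283,218)),("mB",(199,289),(358,347)),("jarR",(308,222),(301,239)),("jarL",(269,243),(316,272)),("jug",(405,182),(277,166)),("bowl",(335,170),(249,203)),("opener",(187,257),(314,352)),("ledgeA",(330,263),(345,228)),("ledgeB",(403,222),(322,181)),("postA",(225,350),(436,318)),("postB",(314,284),(376,243))]:
    print(n,onz(c,a).round(),onz(d,b).round())
E
```

```text
mA [433. 184.   0.] [422. 181.   0.]
mB [ 454. -324.    0.] [ 445. -331.    0.]
jarR [451.  74.   0.] [444.  68.   0.]
jarL [442. -73.   0.] [437. -72.  -0.]
jug [517. 449.   0.] [498. 460.   0.]
bowl [320. 295.   0.] [334. 300.   0.]
opener [ 332. -300.    0.] [ 334. -296.    0.]
ledgeA [618.  31.   0.] [600.  52.   0.]
ledgeB [641. 317.   0.] [627. 304.   0.]
postA [ 660. -358.    0.] [ 683. -346.    0.]
postB [646. -52.   0.] [664. -47.   0.]
```

```bash
python3 -m jog '[{"tx":-4.3,"ty":-4.2,"tz":-0.9},{"tx":-4.3,"ty":-4.2,"tz":-0.9},{"tx":-4.3,"ty":-4.2,"tz":-0.9},{"tx":-4.3,"ty":-4.2,"tz":-0.9},{"tx":-4.3,"ty":-4.2,"tz":-0.9},{"tx":-4.3,"ty":-4.2,"tz":-0.9},{"tx":-4.3,"ty":-4.2,"tz":-0.9},{"tx":-4.3,"ty":-4.2,"tz":-0.9}]' && python3 -m jog '[{"az":-0.152},{"az":-0.152},{"az":-0.152},{},{},{}]'; python3 -c "
from h import *
snap('wrist','w1'); print(tool().round(3))"
```

```text
[[-8.97000e-01  4.41000e-01 -0.00000e+00  2.86624e+02]
 [ 4.41000e-01  8.97000e-01 -0.00000e+00  5.83257e+02]
 [ 0.00000e+00 -0.00000e+00 -1.00000e+00  2.31075e+02]
 [ 0.00000e+00  0.00000e+00  0.00000e+00  1.00000e+00]]invalid input
```

```bash
python3 -m jog '[{"tx":0,"ty":0,"tz":-0.9,"ax":0,"ay":0,"az":0}]'; python3 -m jog '[{"tz":-0.9}]' 8.5; python3 -m jog '[{"tz":-0.9}]' ;  python3 -m jog '[{"tx":-4.3,"ty":-4.2}]'
```

```text
time: 0.42
position: [286.5, 583.0, 240.0]
orientation: [-0.0, 0.226, 0.974, -0.001]
ft_force: [-0.3, -0.5, -0.3]
gripper_width: 85.2
grasp_force: 0.0invalid input
invalid input
invalid input
```

Every row needs all six keys.

```bash
python3 -m jog '[{"tx":-4.3,"ty":-4.2,"tz":-0.9,"ax":0,"ay":0,"az":0},{"tx":-4.3,"ty":-4.2,"tz":-0.9,"ax":0,"ay":0,"az":0},{"tx":-4.3,"ty":-4.2,"tz":-0.9,"ax":0,"ay":0,"az":0},{"tx":-4.3,"ty":-4.2,"tz":-0.9,"ax":0,"ay":0,"az":0},{"tx":-4.3,"ty":-4.2,"tz":-0.9,"ax":0,"ay":0,"az":0},{"tx":-4.3,"ty":-4.2,"tz":-0.9,"ax":0,"ay":0,"az":0},{"tx":-4.3,"ty":-4.2,"tz":-0.9,"ax":0,"ay":0,"az":0},{"tx":-4.3,"ty":-4.2,"tz":-0.9,"ax":0,"ay":0,"az":0}]'; python3 -m jog '[{"tx":0,"ty":0,"tz":0,"ax":0,"ay":0,"az":-0.152},{"tx":0,"ty":0,"tz":0,"ax":0,"ay":0,"az":-0.152},{"tx":0,"ty":0,"tz":0,"ax":0,"ay":0,"az":-0.152},{"tx":0,"ty":0,"tz":0,"ax":0,"ay":0,"az":0},{"tx":0,"ty":0,"tz":0,"ax":0,"ay":0,"az":0}]'; python3 -c "
from h import *
snap('wrist','w1'); print(tool().round(3))"
```

```text
time: 1.42
position: [447.7, 128.3, 313.5]
orientation: [0.001, 0.226, 0.974, 0.0]
ft_force: [0.4, -0.2, -0.6]
gripper_width: 85.6
grasp_force: 0.0
time: 2.05
position: [447.3, 130.1, 312.6]
orientation: [0.0, 0.002, 1.0, 0.0]
ft_force: [0.5, 0.7, 0.2]
gripper_width: 85.4
grasp_force: 0.0
[[-1.00000e+00  4.00000e-03  0.00000e+00  4.47240e+02]
 [ 4.00000e-03  1.00000e+00  0.00000e+00  1.30150e+02]
 [-0.00000e+00  0.00000e+00 -1.00000e+00  3.12538e+02]
 [ 0.00000e+00  0.00000e+00  0.00000e+00  1.00000e+00]]
```

View pics/w1.png

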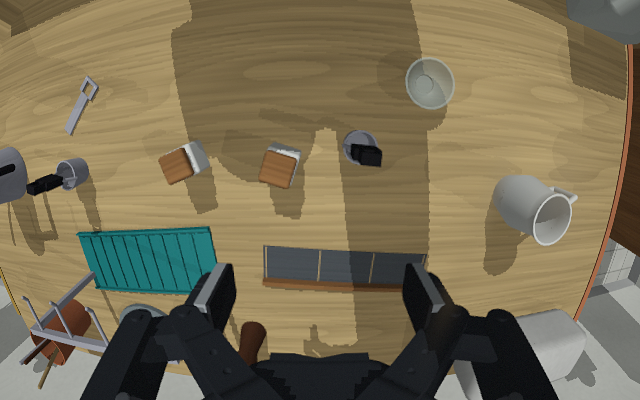

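Wrist view 1 shows the following:
- Measure A at (362,150), near y≈180.
- Jars at (280,167) and (182,165).
- The ledge from (264,248) to (427,262).
- The tray at (150,258) and measure B at (60,178).

I'll take a second view from y≈-200.

```bash
python3 -m jog '[{"tx":0,"ty":-5.5,"tz":0,"ax":0,"ay":0,"az":0},{"tx":0,"ty":-5.5,"tz":0,"ax":0,"ay":0,"az":0},{"tx":0,"ty":-5.5,"tz":0,"ax":0,"ay":0,"az":0},{"tx":0,"ty":-5.5,"tz":0,"ax":0,"ay":0,"az":0},{"tx":0,"ty":-5.5,"tz":0,"ax":0,"ay":0,"az":0},{"tx":0,"ty":-5.5,"tz":0,"ax":0,"ay":0,"az":0},{"tx":0,"ty":0,"tz":0,"ax":0,"ay":0,"az":0},{"tx":0,"ty":0,"tz":0,"ax":0,"ay":0,"az":0}]'; python3 -c "
from h import *
snap('wrist','w2'); print(tool().round(3))"
```

```text
time: 3.1
position: [446.7, -199.8, 312.2]
orientation: [-0.0, 0.001, 1.0, 0.0]
ft_force: [-0.3, 0.5, -0.3]
gripper_width: 85.2
grasp_force: 0.0
[[-1.00000e+00  2.00000e-03 -0.00000e+00  4.46819e+02]
 [ 2.00000e-03  1.00000e+00  0.00000e+00 -1.99194e+02]
 [ 0.00000e+00  0.00000e+00 -1.00000e+00  3.12211e+02]
 [ 0.00000e+00  0.00000e+00  0.00000e+00  1.00000e+00]]
```

View pics/w2.png

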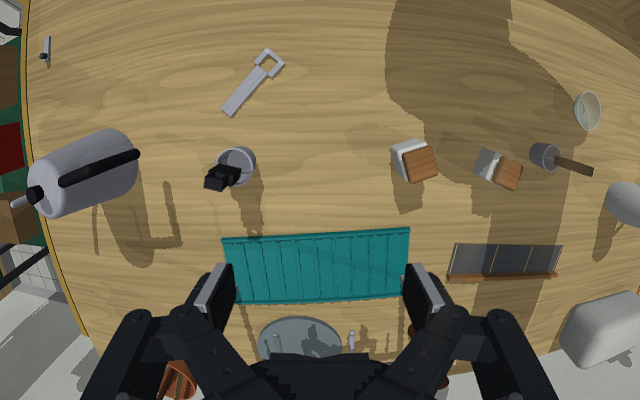

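Wrist view 2 shows measure B at (237,165), the jars at (413,160) and (500,168), and the tray corners at (222,240) and (409,230). Next I'll take tilted views of the rack pegs, plus enlarged crops.

```bash
python3 -m jog '[{"tx":-4,"ty":-3,"tz":-2,"ax":0,"ay":0,"az":0},{"tx":-4,"ty":-3,"tz":-2,"ax":0,"ay":0,"az":0},{"tx":0,"ty":0,"tz":0,"ax":0,"ay":-0.16,"az":0},{"tx":0,"ty":0,"tz":0,"ax":0,"ay":-0.16,"az":0},{"tx":0,"ty":0,"tz":0,"ax":0,"ay":-0.16,"az":0},{"tx":0,"ty":0,"tz":0,"ax":0,"ay":0,"az":0},{"tx":0,"ty":0,"tz":0,"ax":0,"ay":0,"az":0}]'; python3 -c "
from h import *
snap('wrist','w3')"
python3 -m jog '[{"tx":0,"ty":5,"tz":0,"ax":0,"ay":0,"az":0},{"tx":0,"ty":5,"tz":0,"ax":0,"ay":0,"az":0},{"tx":0,"ty":5,"tz":0,"ax":0,"ay":0,"az":0},{"tx":0,"ty":5,"tz":0,"ax":0,"ay":0,"az":0},{"tx":0,"ty":0,"tz":0,"ax":0,"ay":0,"az":0},{"tx":0,"ty":0,"tz":0,"ax":0,"ay":0,"az":0}]'; python3 -c "
from h import *
snap('wrist','w4')
a=cv2.imread('pics/w3.png')[60:250,120:520];b=cv2.imread('pics/w4.png')[60:250,0:400]
f=lambda i,s:cv2.resize(i,None,fx=s,fy=s,interpolation=cv2.INTER_CUBIC)
cv2.imwrite('pics/c1.png',f(cv2.imread('pics/w1.png')[120:300,150:450],2.6))
cv2.imwrite('pics/c2.png',f(cv2.imread('pics/w2.png')[130:310,200:600],2))
a=f(cv2.imread('pics/w3.png'),.75);b=f(cv2.imread('pics/w4.png'),.75)
cv2.imwrite('pics/c3.png',np.vstack([a,b]))"
```

```text
time: 4.03
position: [527.5, -259.6, 353.1]
orientation: [0.237, 0.0, 0.971, -0.0]
ft_force: [0.6, -0.3, -0.0]
gripper_width: 85.8
grasp_force: 0.0
time: 4.82
position: [528.1, -59.4, 352.8]
orientation: [0.238, -0.001, 0.971, -0.0]
ft_force: [0.0, -1.0, 0.4]
gripper_width: 85.6
grasp_force: 0.0
```

View pics/c3.png

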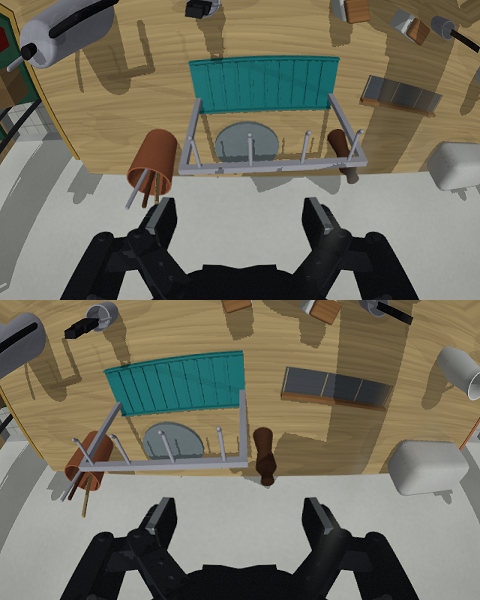

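View pics/c1.png

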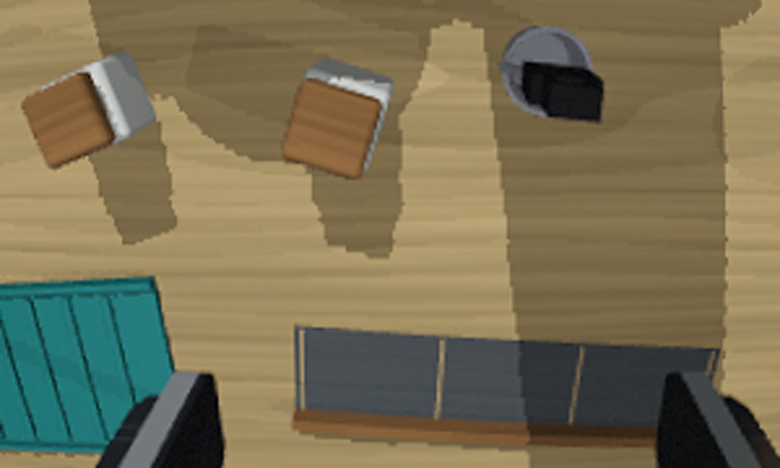

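View pics/c2.png

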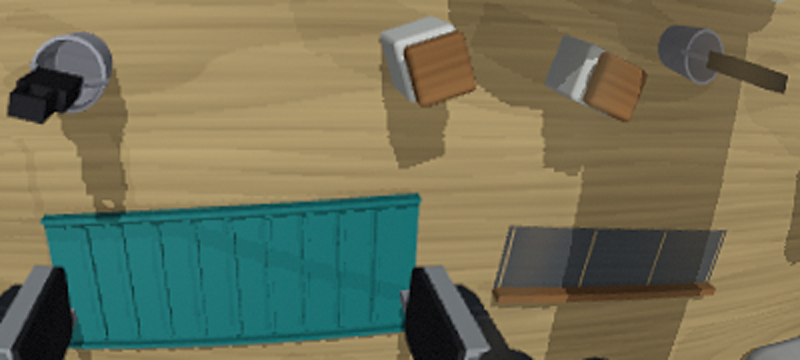

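Crop c1 (w1) shows the jar caps with corners near (22,103) and (298,78), the cup of A at (546,70), and the ledge lines. Crop c2 shows the same from w2. Crop c3 shows all four pegs clear of the fingers. I'll enlarge the pegs and handles.

```bash
python3 -c "
from h import *
I={k:cv2.imread(f'pics/{k}.png') for k in ['w1','w2','w3','w4']}
f=lambda i:cv2.resize(i,None,fx=2.9,fy=2.9,interpolation=cv2.INTER_CUBIC)
r1=I['w3'][165:240,230:500];r2=I['w4'][165:240,70:340]
r3=np.hstack([I['w1'][125:175,336:392],I['w2'][130:180,525:597],I['w2'][140:190,198:262],I['w1'][150:200,20:95]])
r3=np.hstack([r3,np.zeros((50,3,3),np.uint8)])
m=f(np.vstack([r1,r2,r3])); print(m.shape); cv2.imwrite('pics/c4.png',m)"
```

```text
(580, 783, 3)
```

View pics/c4.png

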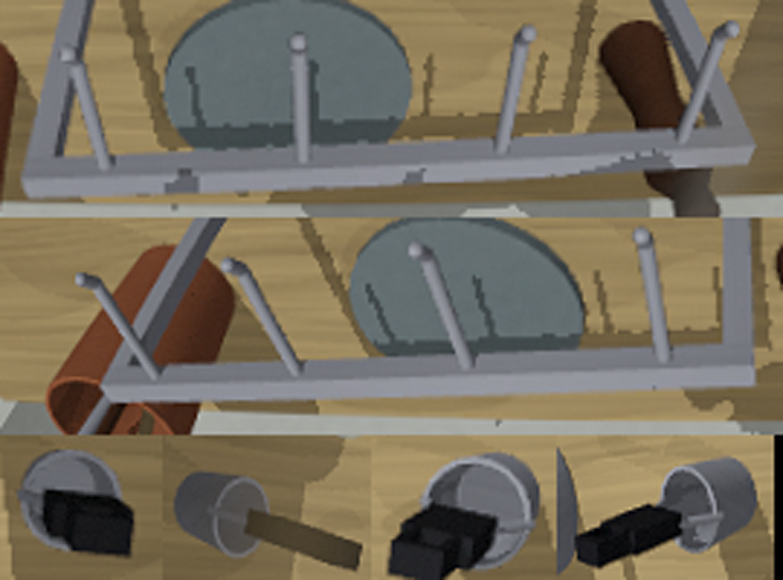

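```bash
cat > fit.py <<'E'
from h import *
from scipy.optimize import minimize
C={k:cam(k) for k in ['w1','w2','w3','w4']}
c1=lambda p:[150+p[0]/2.6,120+p[1]/2.6]; c2=lambda p:[200+p[0]/2,130+p[1]/2]
r1=lambda p:[230+p[0]/2.9,165+p[1]/2.9]; r2=lambda p:[70+p[0]/2.9,165+(p[1]-217.5)/2.9]
def W(p,L):
    L=np.atleast_2d(L); c,s=np.cos(p[2]),np.sin(p[2]); return np.c_[p[0]+c*L[:,0]-s*L[:,1],p[1]+s*L[:,0]+c*L[:,1],L[:,2]]
def fit(p0,sets,loc,name):
    f=lambda p:np.concatenate([(proj(C[k],W(p,loc(p,i)))-uv).ravel() for k,i,uv in sets])
    r=least_squares(f,p0,loss='soft_l1'); print(name,r.x.round(3),"rms px",round(float(np.sqrt(np.mean(r.fun**2))),2)); return r
# jars: x,y,yaw,captop z
sq=np.array([[-21,-21],[-21,21],[21,21],[21,-21]])
jl=lambda p,i:np.c_[sq,np.full(4,p[3])]
JL=fit([442,-73,0.3,66],[('w1',0,[c1(p) for p in [(22,103),(88,72),(114,144),(50,168)]]),('w2',0,[c2(p) for p in [(404,49),(460,30),(475,91),(419,107)]])],jl,'jarL')
JR=fit([450,72,-0.3,66],[('w1',0,[c1(p) for p in [(298,78),(381,97),(361,179),(282,156)]]),('w2',0,[c2(p) for p in [(602,50),(647,71),(629,122),(584,93)]])],jl,'jarR')
lf=[[-70,-135,0],[-70,-45,0],[-70,45,0],[-70,135,0],[0,-135,0],[0,-45,0],[0,45,0]]
LE=fit([630,175,0,0],[('w1',0,[c1(p) for p in [(303,328),(443,338),(583,346),(713,350),(300,410),(437,419),(573,425)]]),('w2',0,[c2(p) for p in [(515,227),(596,232),(665,232),(725,231),(499,288),(580,288),(649,286)]])],lambda p,i:np.array(lf)+[0,0,p[3]],'ledge')
ys=np.array([-120,-40,40,120.])
rk=lambda p,i:np.r_[np.c_[np.full(4,-72.),ys,np.full(4,p[3]+6)],np.c_[np.full(4,-6.),ys,np.full(4,p[3]-2)]]
RK=fit([665,-200,0,208],[('w3',0,[r1(p) for p in [(68,50),(298,42),(526,34),(731,29),(106,165),(304,158),(503,150),(686,136)]]),('w4',0,[r2(p) for p in [(83,280),(232,265),(418,249),(642,236),(155,374),(297,370),(467,362),(664,358)]])],rk,'rack')
print("pegs",W(RK.x,[[-45,y,RK.x[3]] for y in ys]).round(1).tolist())
print("bays",W(LE.x,[[-24,y,0] for y in (-90,0,90)]).round(1).tolist())
bx=lambda a,b,z0,z1:np.array([[x,y,z] for x in(-a,a) for y in(-b,b) for z in(z0,z1)])
G,E=bx(7,16,66,108),bx(7,11,108,134)
def render(c,p):
    m=np.zeros((400,640),np.uint8)
    for B in(G,E): cv2.fillConvexPoly(m,cv2.convexHull((proj(c,W(p,B))*16).round().astype(np.int32)),255,shift=4)
    return m>0
def mask(k,box,thr):
    g=cv2.imread(f'pics/{k}.png').max(2); x0,y0,x1,y1=box; m=np.zeros_like(g,bool); m[y0:y1,x0:x1]=g[y0:y1,x0:x1]<thr; return m
def meas(name,p0,views):
    ms=[(C[k],mask(k,b,t)) for k,b,t in views]; print([int(m.sum()) for _,m in ms])
    def cost(p):
        s=0
        for c,m in ms: r=render(c,p); s+=1-(r&m).sum()/max(1,(r|m).sum())
        return s
    best=min((minimize(cost,[p0[0],p0[1],y],method='Nelder-Mead',options=dict(initial_simplex=[[p0[0],p0[1],y],[p0[0]+6,p0[1],y],[p0[0],p0[1]+6,y],[p0[0],p0[1],y+.25]])) for y in np.arange(-1.5,1.5,.25)),key=lambda r:r.fun)
    print(name,best.x.round(3),round(best.fun,3)); return best
if __name__=="__main__":
    meas('A',[428,182],[('w1',(336,125,392,175),60)])
    meas('A2',[428,182],[('w1',(336,125,392,175),60),('w2',(553,145,597,178),100)])
    meas('B',[450,-327],[('w2',(200,150,262,192),60)])
    meas('B2',[450,-327],[('w2',(200,150,262,192),60),('w1',(24,165,66,200),60)])
E
python3 fit.py
```

```text
jarL [ 4.39207e+02 -6.74610e+01  3.15000e-01  6.72080e+01] rms px 0.66
jarR [ 4.46297e+02  7.50020e+01 -2.75000e-01  6.87280e+01] rms px 1.63
ledge [ 6.68100e+02  1.70706e+02 -7.80000e-02  1.20800e+00] rms px 1.62
rack [ 6.58430e+02 -2.02562e+02  6.30000e-02  2.08253e+02] rms px 0.89
pegs [[621.1, -325.2, 208.3], [616.0, -245.3, 208.3], [611.0, -165.5, 208.3], [606.0, -85.6, 208.3]]
bays [[637.1, 82.9, 0.0], [644.2, 172.6, 0.0], [651.2, 262.3, 0.0]]
[579]
A [ 4.21166e+02  1.84062e+02 -1.67000e-01] 0.077
[579, 487]
A2 [ 4.21492e+02  1.83813e+02 -1.25000e-01] 0.291
[720]
B [ 4.46375e+02 -3.19315e+02 -1.53000e-01] 0.091
[720, 480]
B2 [ 4.45778e+02 -3.19054e+02 -1.33000e-01] 0.159
```

```bash
python3 -m jog '[{"tx":0,"ty":0,"tz":0,"ax":0,"ay":0.16,"az":0},{"tx":0,"ty":0,"tz":0,"ax":0,"ay":0.16,"az":0},{"tx":0,"ty":0,"tz":0,"ax":0,"ay":0.16,"az":0},{"tx":2.1,"ty":4.8,"tz":2,"ax":0,"ay":0,"az":0},{"tx":2.1,"ty":4.8,"tz":2,"ax":0,"ay":0,"az":0},{"tx":2.1,"ty":4.8,"tz":2,"ax":0,"ay":0,"az":0},{"tx":2.1,"ty":4.8,"tz":2,"ax":0,"ay":0,"az":0},{"tx":2.1,"ty":4.8,"tz":2,"ax":0,"ay":0,"az":0},{"tx":0,"ty":0,"tz":0,"ax":0,"ay":0,"az":0.13},{"tx":0,"ty":0,"tz":0,"ax":0,"ay":0,"az":0}]'; python3 - <<'E'
from fit import *
snap('wrist','w5'); C['w5']=cam('w5'); print(tool().round(3)[:3].tolist())
print(proj(C['w5'],[[421.5,184,134],[421.5,184,0]]))
g=cv2.imread('pics/w5.png')
cv2.imwrite('pics/w5c.png',cv2.resize(g[50:350,170:470],None,fx=1.5,fy=1.5))
for t in (45,60,75): meas('A5',[421.5,184],[('w5',(230,60,420,225),t)])
E
```

```text
time: 6.12
position: [422.9, 179.7, 252.1]
orientation: [-0.0, 0.065, 0.998, -0.0]
ft_force: [0.7, -0.3, 0.4]
gripper_width: 85.3
grasp_force: 0.0
jarL [ 4.39207e+02 -6.74610e+01  3.15000e-01  6.72080e+01] rms px 0.66
jarR [ 4.46297e+02  7.50020e+01 -2.75000e-01  6.87280e+01] rms px 1.63
ledge [ 6.68100e+02  1.70706e+02 -7.80000e-02  1.20800e+00] rms px 1.62
rack [ 6.58430e+02 -2.02562e+02  6.30000e-02  2.08253e+02] rms px 0.89
pegs [[621.1, -325.2, 208.3], [616.0, -245.3, 208.3], [611.0, -165.5, 208.3], [606.0, -85.6, 208.3]]
bays [[637.1, 82.9, 0.0], [644.2, 172.6, 0.0], [651.2, 262.3, 0.0]]
[[-0.992, 0.129, 0.0, 423.141], [0.129, 0.992, -0.0, 179.408], [-0.0, -0.0, -1.0, 252.316]]
[[325.22475896 197.81842616]
 [323.30047614 166.6656514 ]]
[918]
A5 [ 4.21421e+02  1.84713e+02 -1.30000e-01] 0.103
[948]
A5 [ 4.21406e+02  1.84739e+02 -1.32000e-01] 0.092
[1014]
A5 [ 4.21372e+02  1.84659e+02 -1.32000e-01] 0.094
```

View pics/w5c.png

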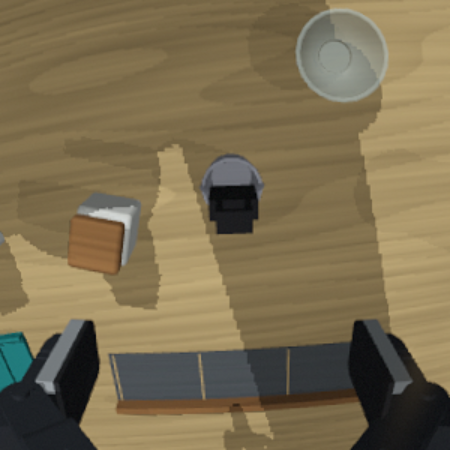

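The handle of A is centred between the fingers at crop (233,205). The bowl is clear at (342,55).

```bash
python3 -m jog '[{"tx":0.24,"ty":0.5,"tz":4,"ax":0,"ay":0,"az":0},{"tx":0,"ty":0,"tz":4,"ax":0,"ay":0,"az":0},{"tx":0,"ty":0,"tz":4,"ax":0,"ay":0,"az":0},{"tx":0,"ty":0,"tz":4,"ax":0,"ay":0,"az":0},{"tx":0,"ty":0,"tz":2.1,"ax":0,"ay":0,"az":0},{"tx":0,"ty":0,"tz":0,"ax":0,"ay":0,"az":0}]'; python3 -m jog '[{"tx":0,"ty":0,"tz":0,"ax":0,"ay":0,"az":0},{"tx":0,"ty":0,"tz":0,"ax":0,"ay":0,"az":0},{"tx":0,"ty":0,"tz":0,"ax":0,"ay":0,"az":0},{"tx":0,"ty":0,"tz":0,"ax":0,"ay":0,"az":0},{"tx":0,"ty":0,"tz":0,"ax":0,"ay":0,"az":0},{"tx":0,"ty":0,"tz":0,"ax":0,"ay":0,"az":0}]' 2.4 40
```

```text
time: 6.92
position: [420.5, 184.1, 70.3]
orientation: [-0.001, 0.065, 0.998, -0.001]
ft_force: [-0.3, 0.2, -0.3]
gripper_width: 85.5
grasp_force: 0.0
time: 7.68
position: [421.2, 185.7, 72.1]
orientation: [0.001, 0.065, 0.998, 0.0]
ft_force: [-0.2, -0.3, 10.0]
gripper_width: 32.0
grasp_force: 39.0
```

```bash
python3 -m jog '[{"tx":0,"ty":0,"tz":-2,"ax":0,"ay":0,"az":0},{"tx":0,"ty":0,"tz":-4,"ax":0,"ay":0,"az":0},{"tx":0,"ty":0,"tz":-4,"ax":0,"ay":0,"az":0},{"tx":0,"ty":0,"tz":0,"ax":0,"ay":0,"az":-0.097},{"tx":0,"ty":0,"tz":0,"ax":0,"ay":0,"az":-0.097},{"tx":0,"ty":0,"tz":0,"ax":0,"ay":0,"az":0}]'; python3 -m jog '[{"tx":-1.95,"ty":-4.7,"tz":0,"ax":0,"ay":0,"az":0},{"tx":-1.95,"ty":-4.7,"tz":0,"ax":0,"ay":0,"az":0},{"tx":-1.95,"ty":-4.7,"tz":0,"ax":0,"ay":0,"az":0},{"tx":-1.95,"ty":-4.7,"tz":0,"ax":0,"ay":0,"az":0},{"tx":-1.95,"ty":-4.7,"tz":0,"ax":0,"ay":0,"az":0},{"tx":-1.95,"ty":-4.7,"tz":0,"ax":0,"ay":0,"az":0},{"tx":0,"ty":0,"tz":0,"ax":0,"ay":0,"az":0},{"tx":0,"ty":0,"tz":0,"ax":0,"ay":0,"az":0}]'; python3 -c "
from h import *
print(tool().round(3)[:3]); snap('wrist','w6')
for n in ['scene','side']: snap(n,n+'6')
g=lambda k,b:cv2.resize(cv2.imread(f'pics/{k}.png')[b[1]:b[3],b[0]:b[2]],(400,300),interpolation=cv2.INTER_CUBIC)
cv2.imwrite('pics/c6.png',np.hstack([g('scene6',(240,180,360,270)),g('side6',(320,180,440,270))]))
w=cv2.imread('pics/w6.png');cv2.imwrite('pics/c6b.png',np.vstack([cv2.imread('pics/c6.png'),cv2.resize(w[160:310,120:520],(800,300))]))"
```

```text
time: 8.43
position: [420.5, 185.4, 171.7]
orientation: [0.0, -0.032, 1.0, 0.0]
ft_force: [-0.2, 0.5, -1.0]
gripper_width: 31.6
grasp_force: 40.1
time: 9.43
position: [554.5, -88.5, 171.0]
orientation: [-0.0, -0.03, 1.0, 0.0]
ft_force: [-0.1, 0.5, -1.1]
gripper_width: 31.5
grasp_force: 40.4
[[-9.98000e-01 -6.10000e-02 -1.00000e-03  5.54518e+02]
 [-6.10000e-02  9.98000e-01  0.00000e+00 -8.85290e+01]
 [ 1.00000e-03  0.00000e+00 -1.00000e+00  1.70995e+02]]
```

View pics/c6b.png

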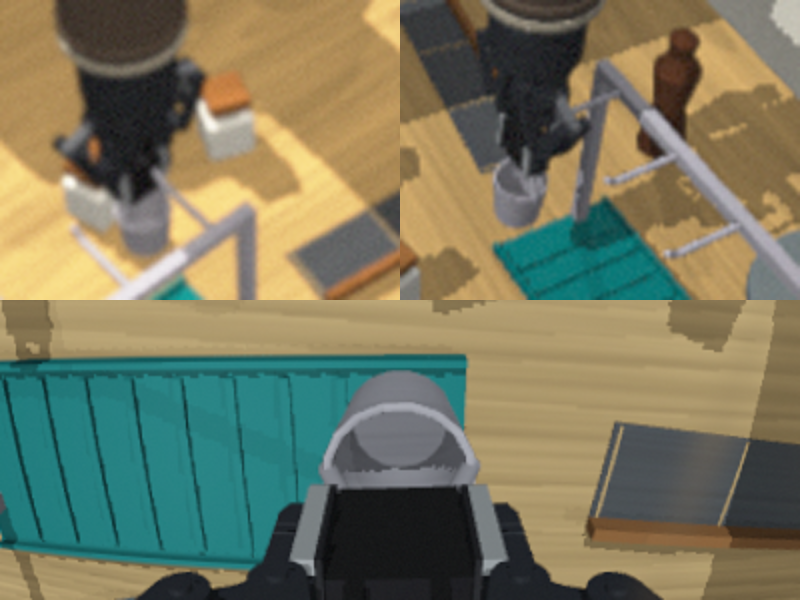

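The cup hangs square in the grip, and the side and scene crops show peg 3 right ahead. I'll insert it in steps.

```bash
python3 -m jog '[{"tx":0,"ty":0,"tz":0.8,"ax":0,"ay":0,"az":0},{"tx":0,"ty":0,"tz":0,"ax":0,"ay":0,"az":0},{"tx":-0.7,"ty":0,"tz":0,"ax":0,"ay":0,"az":0},{"tx":-0.7,"ty":0,"tz":0,"ax":0,"ay":0,"az":0},{"tx":-0.7,"ty":0,"tz":0,"ax":0,"ay":0,"az":0},{"tx":-0.7,"ty":0,"tz":0,"ax":0,"ay":0,"az":0}]'; python3 -m jog '[{"tx":-0.7,"ty":0,"tz":0,"ax":0,"ay":0,"az":0},{"tx":-0.7,"ty":0,"tz":0,"ax":0,"ay":0,"az":0},{"tx":0,"ty":0,"tz":0,"ax":0,"ay":0,"az":0}]';
```

```text
time: 10.32
position: [583.7, -86.9, 163.3]
orientation: [0.0, -0.032, 1.0, -0.0]
ft_force: [0.5, -1.3, -1.1]
gripper_width: 31.4
grasp_force: 40.4
time: 10.7
position: [597.5, -86.0, 163.2]
orientation: [0.0, -0.032, 0.999, -0.0]
ft_force: [-0.0, 0.9, -1.3]
gripper_width: 31.6
grasp_force: 40.5
```

```bash
python3 -m jog '[{"tx":-0.8,"ty":0,"tz":0,"ax":0,"ay":0,"az":0},{"tx":0,"ty":0,"tz":0.4,"ax":0,"ay":0,"az":0},{"tx":0,"ty":0,"tz":0.3,"ax":0,"ay":0,"az":0},{"tx":0,"ty":0,"tz":0,"ax":0,"ay":0,"az":0}]'; python3 -m jog '[{"tx":0,"ty":0,"tz":0.2,"ax":0,"ay":0,"az":0},{"tx":0,"ty":0,"tz":0,"ax":0,"ay":0,"az":0}]';python3 -m jog '[{"tx":0,"ty":0,"tz":0.15,"ax":0,"ay":0,"az":0},{"tx":0,"ty":0,"tz":0,"ax":0,"ay":0,"az":0}]'
```

```text
time: 11.2
position: [604.5, -85.5, 155.9]
orientation: [-0.0, -0.032, 1.0, 0.0]
ft_force: [0.4, 0.0, -0.6]
gripper_width: 31.4
grasp_force: 40.5
time: 11.45
position: [605.0, -85.5, 154.3]
orientation: [0.0, -0.032, 1.0, 0.0]
ft_force: [0.5, 0.6, -0.7]
gripper_width: 31.2
grasp_force: 40.5
time: 11.7
position: [605.3, -85.6, 153.8]
orientation: [0.0, -0.032, 1.0, -0.0]
ft_force: [-4.9, -0.1, 12.7]
gripper_width: 31.7
grasp_force: 42.0
```

```bash
python3 -m jog '[{"tx":0,"ty":0,"tz":-0.1,"ax":0,"ay":0,"az":0},{"tx":0,"ty":0,"tz":0,"ax":0,"ay":0,"az":0}]'; python3 -m jog '[{"tx":0,"ty":0,"tz":0,"ax":0,"ay":0,"az":0},{"tx":0,"ty":0,"tz":0,"ax":0,"ay":0,"az":0},{"tx":0,"ty":0,"tz":0,"ax":0,"ay":0,"az":0},{"tx":0,"ty":0,"tz":0,"ax":0,"ay":0,"az":0}]' 6; python3 -m jog '[{"tx":0,"ty":0,"tz":-2,"ax":0,"ay":0,"az":0},{"tx":0,"ty":0,"tz":-4,"ax":0,"ay":0,"az":0},{"tx":0,"ty":0,"tz":-5,"ax":0,"ay":0,"az":0},{"tx":0,"ty":0,"tz":-5,"ax":0,"ay":0,"az":0},{"tx":2,"ty":-5,"tz":0,"ax":0,"ay":0,"az":0},{"tx":2,"ty":-5,"tz":0,"ax":0,"ay":0,"az":0},{"tx":2,"ty":-5,"tz":0,"ax":0,"ay":0,"az":0},{"tx":2,"ty":-5,"tz":0,"ax":0,"ay":0,"az":0},{"tx":2,"ty":0,"tz":0,"ax":0,"ay":0,"az":0.1},{"tx":2,"ty":0,"tz":0,"ax":0,"ay":0,"az":0.1}]' 8.5; python3 - <<'E'
from h import *
print(tool().round(3)[:3].tolist()); snap('side','side7'); snap('scene','scene7'); snap('wrist','w7')
E
```

```text
time: 11.95
position: [605.1, -85.6, 154.0]
orientation: [0.0, -0.032, 1.0, -0.0]
ft_force: [-0.7, 0.2, 3.8]
gripper_width: 31.8
grasp_force: 40.8
time: 12.45
position: [605.0, -85.5, 153.7]
orientation: [-0.0, -0.032, 1.0, 0.0]
ft_force: [0.1, -0.6, -0.3]
gripper_width: 60.0
grasp_force: 0.0
time: 13.7
position: [496.9, -291.5, 313.5]
orientation: [-0.0, 0.071, 0.997, 0.0]
ft_force: [-0.1, 0.6, 0.2]
gripper_width: 84.8
grasp_force: 0.0
[[-0.99, 0.141, -0.0, 496.902], [0.141, 0.99, 0.0, -291.485], [0.0, 0.0, -1.0, 313.507]]
```

```bash
python3 - <<'E'
from fit import *
C['w7']=cam('w7'); u=proj(C['w7'],[[446,-319,134],[446,-319,66]]).round(); print(u)
x,y=u.mean(0).astype(int); b=(x-60,y-45,x+60,y+45)
for t in (45,60): meas('B7',[446,-319],[('w7',b,t)])
f=lambda k,b,s:cv2.resize(cv2.imread(f'pics/{k}.png')[b[1]:b[3],b[0]:b[2]],s,interpolation=cv2.INTER_CUBIC)
cv2.imwrite('pics/c7.png',np.hstack([f('scene7',(200,200,360,320),(400,300)),f('side7',(320,180,480,300),(400,300))]))
E
```

```text
jarL [ 4.39207e+02 -6.74610e+01  3.15000e-01  6.72080e+01] rms px 0.66
jarR [ 4.46297e+02  7.50020e+01 -2.75000e-01  6.87280e+01] rms px 1.63
ledge [ 6.68100e+02  1.70706e+02 -7.80000e-02  1.20800e+00] rms px 1.62
rack [ 6.58430e+02 -2.02562e+02  6.30000e-02  2.08253e+02] rms px 0.89
pegs [[621.1, -325.2, 208.3], [616.0, -245.3, 208.3], [611.0, -165.5, 208.3], [606.0, -85.6, 208.3]]
bays [[637.1, 82.9, 0.0], [644.2, 172.6, 0.0], [651.2, 262.3, 0.0]]
[[287. 140.]
 [292. 134.]]
[475]
B7 [ 4.46294e+02 -3.19832e+02 -1.61000e-01] 0.129
[493]
B7 [ 446.396 -319.857    2.966] 0.101
```

View pics/c7.png

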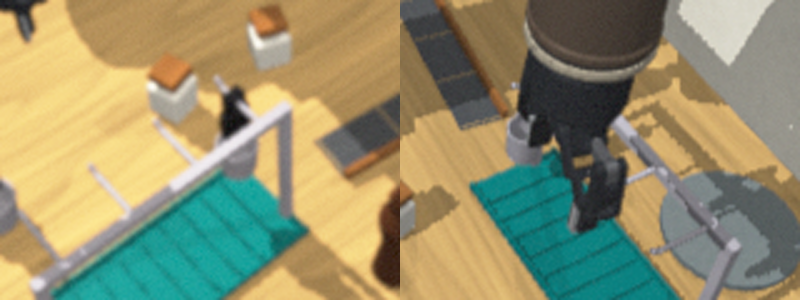

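Measure A hangs on its peg, at crop (235,120) in the scene view. Now measure B.

```bash
python3 -m jog '[{"tx":4.6,"ty":-3.5,"tz":2,"ax":0,"ay":0,"az":0.015},{"tx":0,"ty":0,"tz":4.5,"ax":0,"ay":0,"az":0},{"tx":0,"ty":0,"tz":0,"ax":0,"ay":0,"az":0}]'; python3 -m jog '[{"tx":0,"ty":0,"tz":5,"ax":0,"ay":0,"az":0},{"tx":0,"ty":0,"tz":5,"ax":0,"ay":0,"az":0},{"tx":0,"ty":0,"tz":4,"ax":0,"ay":0,"az":0},{"tx":0,"ty":0,"tz":3.7,"ax":0,"ay":0,"az":0},{"tx":0,"ty":0,"tz":0,"ax":0,"ay":0,"az":0}]'; python3 -m jog '[{"tx":0,"ty":0,"tz":0,"ax":0,"ay":0,"az":0},{"tx":0,"ty":0,"tz":0,"ax":0,"ay":0,"az":0},{"tx":0,"ty":0,"tz":0,"ax":0,"ay":0,"az":0},{"tx":0,"ty":0,"tz":0,"ax":0,"ay":0,"az":0},{"tx":0,"ty":0,"tz":0,"ax":0,"ay":0,"az":0},{"tx":0,"ty":0,"tz":0,"ax":0,"ay":0,"az":0}]' 2.4 40;  python3 -c "
from h import *
print(tool().round(3)[:3].tolist())"
```

```text
time: 14.22
position: [446.6, -318.2, 246.7]
orientation: [-0.002, 0.075, 0.997, 0.001]
ft_force: [0.4, 0.3, 0.3]
gripper_width: 84.9
grasp_force: 0.0
time: 14.85
position: [447.9, -318.4, 70.9]
orientation: [-0.001, 0.075, 0.997, 0.001]
ft_force: [-0.6, 0.0, 1.2]
gripper_width: 85.0
grasp_force: 0.0
time: 15.6
position: [448.2, -319.5, 73.2]
orientation: [0.001, 0.076, 0.997, -0.0]
ft_force: [0.3, 3.3, 13.6]
gripper_width: 32.3
grasp_force: 38.5
[[-0.988, 0.151, 0.002, 448.238], [0.151, 0.988, -0.001, -319.45], [-0.002, -0.001, -1.0, 73.156]]
```

```bash
python3 -m jog '[{"tx":0,"ty":0,"tz":-2,"ax":0,"ay":0,"az":0},{"tx":0,"ty":0,"tz":-4,"ax":0,"ay":0,"az":0},{"tx":0,"ty":0,"tz":-4,"ax":0,"ay":0,"az":0},{"tx":0,"ty":0,"tz":0,"ax":0,"ay":0,"az":-0.107},{"tx":0,"ty":0,"tz":0,"ax":0,"ay":0,"az":-0.107},{"tx":-3,"ty":1.6,"tz":0,"ax":0,"ay":0,"az":0},{"tx":-3,"ty":1.6,"tz":0,"ax":0,"ay":0,"az":0},{"tx":-3,"ty":1.6,"tz":0,"ax":0,"ay":0,"az":0},{"tx":-3,"ty":1.6,"tz":0,"ax":0,"ay":0,"az":0},{"tx":0,"ty":0,"tz":0,"ax":0,"ay":0,"az":0}]';  python3 -m jog '[{"tx":0,"ty":0,"tz":0,"ax":0,"ay":0,"az":0},{"tx":0,"ty":0,"tz":0,"ax":0,"ay":0,"az":0}]'; python3 -c "
from h import *
print(tool().round(3)[:3].tolist())"
```

```text
time: 16.85
position: [565.0, -246.7, 172.2]
orientation: [0.001, -0.032, 0.999, -0.0]
ft_force: [-0.4, 0.5, -0.1]
gripper_width: 31.5
grasp_force: 40.0
time: 17.1
position: [562.5, -248.3, 172.0]
orientation: [-0.0, -0.031, 1.0, 0.0]
ft_force: [0.1, -1.2, -1.2]
gripper_width: 31.7
grasp_force: 40.0
[[-0.998, -0.061, -0.0, 562.507], [-0.061, 0.998, 0.0, -248.253], [0.0, 0.0, -1.0, 171.974]]
```

```bash
python3 -m jog '[{"tx":0,"ty":0,"tz":0.7,"ax":0,"ay":0,"az":0},{"tx":-0.7,"ty":0,"tz":0,"ax":0,"ay":0,"az":0},{"tx":-0.7,"ty":0,"tz":0,"ax":0,"ay":0,"az":0},{"tx":-0.7,"ty":0,"tz":0,"ax":0,"ay":0,"az":0},{"tx":-0.7,"ty":0,"tz":0,"ax":0,"ay":0,"az":0}]'; python3 -m jog '[{"tx":-0.7,"ty":0,"tz":0,"ax":0,"ay":0,"az":0},{"tx":-0.7,"ty":0,"tz":0,"ax":0,"ay":0,"az":0},{"tx":0,"ty":0,"tz":0,"ax":0,"ay":0,"az":0}]';python3 -m jog '[{"tx":-0.6,"ty":0,"tz":0,"ax":0,"ay":0,"az":0},{"tx":-0.5,"ty":0,"tz":0,"ax":0,"ay":0,"az":0},{"tx":0,"ty":0,"tz":0,"ax":0,"ay":0,"az":0}]'
```

```text
time: 17.73
position: [591.9, -245.9, 164.8]
orientation: [0.0, -0.031, 1.0, -0.0]
ft_force: [0.3, -0.2, -1.8]
gripper_width: 31.8
grasp_force: 40.0
time: 18.1
position: [605.7, -245.1, 164.7]
orientation: [0.0, -0.031, 1.0, -0.0]
ft_force: [-0.0, -1.0, -1.2]
gripper_width: 31.6
grasp_force: 40.0
time: 18.48
position: [616.6, -244.5, 164.8]
orientation: [0.0, -0.031, 1.0, -0.0]
ft_force: [0.2, -0.6, -0.8]
gripper_width: 31.6
grasp_force: 40.0
```

```bash
python3 -m jog '[{"tx":0,"ty":0,"tz":0.4,"ax":0,"ay":0,"az":0},{"tx":0,"ty":0,"tz":0.35,"ax":0,"ay":0,"az":0},{"tx":0,"ty":0,"tz":0,"ax":0,"ay":0,"az":0}]'; python3 -m jog '[{"tx":0,"ty":0,"tz":0.2,"ax":0,"ay":0,"az":0},{"tx":0,"ty":0,"tz":0,"ax":0,"ay":0,"az":0}]'
```

```text
time: 18.85
position: [615.8, -244.4, 156.8]
orientation: [-0.0, -0.031, 1.0, 0.0]
ft_force: [0.2, 0.3, -0.6]
gripper_width: 32.4
grasp_force: 40.0
time: 19.1
position: [616.2, -244.5, 155.2]
orientation: [-0.0, -0.031, 1.0, 0.0]
ft_force: [0.2, -0.7, -1.8]
gripper_width: 31.8
grasp_force: 40.0
```

```bash
python3 -m jog '[{"tx":0,"ty":0,"tz":0.1,"ax":0,"ay":0,"az":0},{"tx":0,"ty":0,"tz":0,"ax":0,"ay":0,"az":0},{"tx":0,"ty":0,"tz":0,"ax":0,"ay":0,"az":0},{"tx":0,"ty":0,"tz":0,"ax":0,"ay":0,"az":0},{"tx":0,"ty":0,"tz":0,"ax":0,"ay":0,"az":0}]' 6; python3 -m jog '[{"tx":0,"ty":0,"tz":-2,"ax":0,"ay":0,"az":0},{"tx":0,"ty":0,"tz":-4,"ax":0,"ay":0,"az":0},{"tx":0,"ty":0,"tz":-5,"ax":0,"ay":0,"az":0},{"tx":2.4,"ty":0,"tz":-5,"ax":0,"ay":0,"az":0},{"tx":2.4,"ty":5,"tz":0,"ax":0,"ay":0,"az":0},{"tx":2.4,"ty":5,"tz":0,"ax":0,"ay":0,"az":0},{"tx":2.4,"ty":5,"tz":0,"ax":0,"ay":0,"az":0},{"tx":2.4,"ty":5,"tz":0,"ax":0,"ay":0,"az":0},{"tx":0,"ty":5,"tz":0,"ax":0,"ay":0,"az":0},{"tx":0,"ty":0,"tz":0,"ax":0,"ay":0,"az":0}]' 8.5; python3 - <<'E'
from h import *
print(tool().round(3)[:3].tolist()); snap('wrist','w8'); snap('side','side8'); snap('scene','scene8')
f=lambda k,b,s:cv2.resize(cv2.imread(f'pics/{k}.png')[b[1]:b[3],b[0]:b[2]],s,interpolation=cv2.INTER_CUBIC)
cv2.imwrite('pics/c8.png',np.vstack([f('w8',(170,60,490,220),(800,400)),np.hstack([f('scene8',(200,220,360,300),(400,200)),f('side8',(330,190,490,270),(400,200))])]))
E
```

```text
time: 19.73
position: [616.2, -244.5, 154.4]
orientation: [0.0, -0.031, 1.0, -0.0]
ft_force: [-0.4, -0.2, 0.2]
gripper_width: 60.2
grasp_force: 0.0
time: 20.98
position: [480.3, 0.2, 314.7]
orientation: [0.0, -0.033, 0.999, 0.0]
ft_force: [0.4, -1.0, 0.6]
gripper_width: 85.1
grasp_force: 0.0
[[-0.998, -0.066, 0.001, 480.317], [-0.066, 0.998, 0.0, 0.244], [-0.001, 0.0, -1.0, 314.698]]
```

View pics/c8.png

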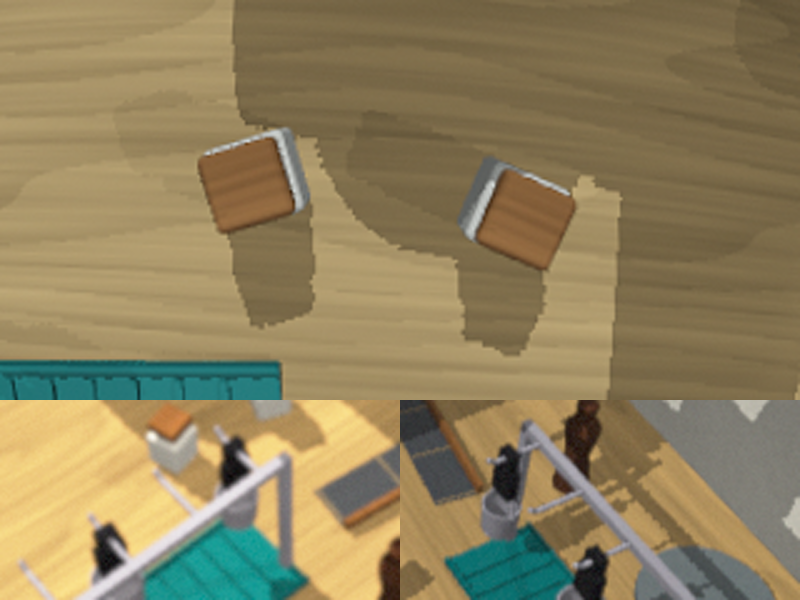

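Both measures hang on pegs (lower crops). Jar cap corners are read from w8; refit.

```bash
python3 - <<'E'
from fit import *
C['w8']=cam('w8'); w=lambda p:[170+p[0]/2.5,60+p[1]/2.5]
L8=('w8',0,[w(p) for p in [(198,158),(279,136),(296,212),(220,233)]]); R8=('w8',0,[w(p) for p in [(506,168),(576,205),(547,269),(475,241)]])
L1=('w1',0,[c1(p) for p in [(22,103),(88,72),(114,144),(50,168)]]);L2=('w2',0,[c2(p) for p in [(404,49),(460,30),(475,91),(419,107)]])
R1=('w1',0,[c1(p) for p in [(298,78),(381,97),(361,179),(282,156)]])
for s in ([L8],[L8,L1],[L8,L1,L2]): fit([440,-68,.3,70],s,jl,'L')
for s in ([R8],[R8,R1]): fit([447,75,-.3,70],s,jl,'R')
E
```

```text
jarL [ 4.39207e+02 -6.74610e+01  3.15000e-01  6.72080e+01] rms px 0.66
jarR [ 4.46297e+02  7.50020e+01 -2.75000e-01  6.87280e+01] rms px 1.63
ledge [ 6.68100e+02  1.70706e+02 -7.80000e-02  1.20800e+00] rms px 1.62
rack [ 6.58430e+02 -2.02562e+02  6.30000e-02  2.08253e+02] rms px 0.89
pegs [[621.1, -325.2, 208.3], [616.0, -245.3, 208.3], [611.0, -165.5, 208.3], [606.0, -85.6, 208.3]]
bays [[637.1, 82.9, 0.0], [644.2, 172.6, 0.0], [651.2, 262.3, 0.0]]
L [ 4.39578e+02 -6.83230e+01  3.01000e-01  5.73950e+01] rms px 0.5
L [ 4.38693e+02 -6.68090e+01  2.96000e-01  6.78660e+01] rms px 0.77
L [ 4.38995e+02 -6.71750e+01  3.07000e-01  6.68710e+01] rms px 0.71
R [ 4.49537e+02  7.98290e+01 -3.16000e-01  5.03650e+01] rms px 0.76
R [ 4.46389e+02  7.54540e+01 -2.81000e-01  6.90740e+01] rms px 1.05
```

```bash
python3 -m jog '[{"tx":0,"ty":0,"tz":0,"ax":0,"ay":0,"az":-0.12},{"tx":0,"ty":0,"tz":0,"ax":0,"ay":0,"az":-0.12},{"tx":2.98,"ty":-2.58,"tz":5,"ax":0,"ay":0,"az":0},{"tx":2.98,"ty":-2.58,"tz":5,"ax":0,"ay":0,"az":0},{"tx":0,"ty":0,"tz":5,"ax":0,"ay":0,"az":0},{"tx":0,"ty":0,"tz":5,"ax":0,"ay":0,"az":0},{"tx":0,"ty":0,"tz":1.5,"ax":0,"ay":0,"az":0},{"tx":0,"ty":0,"tz":0,"ax":0,"ay":0,"az":0}]' 0 20; python3 -m jog '[{"tx":0,"ty":0,"tz":1,"ax":0,"ay":0,"az":0},{"tx":0,"ty":0,"tz":1,"ax":0,"ay":0,"az":0},{"tx":0,"ty":0,"tz":0,"ax":0,"ay":0,"az":0}]'; python3 -m jog '[{"tx":0,"ty":0,"tz":0.6,"ax":0,"ay":0,"az":0},{"tx":0,"ty":0,"tz":0,"ax":0,"ay":0,"az":0}]';python3 -c "
from h import *
print(tool().round(3)[:3].tolist())"
```

```text
time: 22.12
position: [439.4, -69.0, 100.0]
orientation: [-0.001, -0.15, 0.989, 0.0]
ft_force: [0.1, -0.7, 0.6]
gripper_width: 0.1
grasp_force: 0.0
time: 22.5
position: [439.9, -68.2, 80.8]
orientation: [-0.0, -0.151, 0.989, 0.0]
ft_force: [-0.2, 0.2, 0.4]
gripper_width: 0.2
grasp_force: 0.0
time: 22.75
position: [440.0, -68.1, 74.9]
orientation: [-0.0, -0.151, 0.989, 0.0]
ft_force: [0.1, -0.0, -0.9]
gripper_width: 0.0
grasp_force: 0.0
[[-0.955, -0.298, -0.0, 440.005], [-0.298, 0.955, 0.0, -68.114], [0.0, 0.0, -1.0, 74.942]]
```

```bash
python3 -m jog '[{"tx":0,"ty":0,"tz":0.4,"ax":0,"ay":0,"az":0},{"tx":0,"ty":0,"tz":0,"ax":0,"ay":0,"az":0}]'; python3 -m jog '[{"tx":0,"ty":0,"tz":0.3,"ax":0,"ay":0,"az":0},{"tx":0,"ty":0,"tz":0,"ax":0,"ay":0,"az":0}]';python3 -m jog '[{"tx":0,"ty":0,"tz":0.2,"ax":0,"ay":0,"az":0},{"tx":0,"ty":0,"tz":0,"ax":0,"ay":0,"az":0}]'
```

```text
time: 23.0
position: [440.1, -68.2, 71.0]
orientation: [0.0, -0.151, 0.989, -0.0]
ft_force: [-0.5, -1.0, 0.6]
gripper_width: 0.2
grasp_force: 0.0
time: 23.25
position: [440.1, -68.2, 68.0]
orientation: [-0.0, -0.151, 0.989, 0.0]
ft_force: [0.1, -0.4, 0.4]
gripper_width: -0.1
grasp_force: 0.0
time: 23.5
position: [440.1, -68.2, 66.0]
orientation: [0.0, -0.151, 0.989, -0.0]
ft_force: [0.7, 0.5, -0.8]
gripper_width: -0.1
grasp_force: 0.2
```

```bash
python3 -m jog '[{"tx":0,"ty":0,"tz":0.15,"ax":0,"ay":0,"az":0},{"tx":0,"ty":0,"tz":0,"ax":0,"ay":0,"az":0}]'; python3 -m jog '[{"tx":0,"ty":0,"tz":0.1,"ax":0,"ay":0,"az":0},{"tx":0,"ty":0,"tz":0,"ax":0,"ay":0,"az":0}]'
```

```text
time: 23.75
position: [440.3, -68.2, 65.7]
orientation: [0.0, -0.151, 0.989, -0.0]
ft_force: [-6.0, 0.3, 37.3]
gripper_width: -0.1
grasp_force: 18.9
time: 24.0
position: [440.4, -68.3, 65.4]
orientation: [0.001, -0.151, 0.989, -0.0]
ft_force: [-11.3, 1.5, 62.8]
gripper_width: -0.1
grasp_force: 31.5
```

```bash
python3 -m jog '[{"tx":0,"ty":0,"tz":-2,"ax":0,"ay":0,"az":0},{"tx":0,"ty":0,"tz":-3.5,"ax":0,"ay":0,"az":0},{"tx":0.05,"ty":0.1,"tz":0,"ax":0,"ay":0,"az":0},{"tx":0,"ty":0,"tz":0,"ax":0,"ay":0,"az":0},{"tx":0,"ty":0,"tz":0,"ax":0,"ay":0,"az":0},{"tx":0,"ty":0,"tz":0,"ax":0,"ay":0,"az":0}]' 8.5; python3 -m jog '[{"tx":0,"ty":0,"tz":3,"ax":0,"ay":0,"az":0},{"tx":0,"ty":0,"tz":3,"ax":0,"ay":0,"az":0},{"tx":0,"ty":0,"tz":2.5,"ax":0,"ay":0,"az":0},{"tx":0,"ty":0,"tz":1.6,"ax":0,"ay":0,"az":0},{"tx":0,"ty":0,"tz":0,"ax":0,"ay":0,"az":0}]';python3 -m jog '[{"tx":0,"ty":0,"tz":0,"ax":0,"ay":0,"az":0},{"tx":0,"ty":0,"tz":0,"ax":0,"ay":0,"az":0},{"tx":0,"ty":0,"tz":0,"ax":0,"ay":0,"az":0},{"tx":0,"ty":0,"tz":0,"ax":0,"ay":0,"az":0},{"tx":0,"ty":0,"tz":0,"ax":0,"ay":0,"az":0}]' 4 40;python3 -c "
from h import *
print(tool().round(3)[:3].tolist())"
```

```text
time: 24.75
position: [438.9, -67.3, 118.0]
orientation: [-0.001, -0.151, 0.989, 0.0]
ft_force: [-0.0, -0.2, -0.6]
gripper_width: 85.1
grasp_force: 0.0
time: 25.38
position: [438.3, -67.2, 16.5]
orientation: [-0.001, -0.151, 0.989, 0.001]
ft_force: [-0.1, 0.3, -0.9]
gripper_width: 84.7
grasp_force: 0.0
time: 26.0
position: [439.8, -67.5, 18.4]
orientation: [0.001, -0.151, 0.989, -0.0]
ft_force: [-0.6, 0.6, 7.7]
gripper_width: 45.7
grasp_force: 39.6
[[-0.955, -0.298, 0.001, 439.798], [-0.298, 0.955, -0.0, -67.496], [-0.001, -0.001, -1.0, 18.438]]
```

```bash
python3 -m jog '[{"tx":0,"ty":0,"tz":-2,"ax":0,"ay":0,"az":0},{"tx":0,"ty":0,"tz":-2,"ax":0,"ay":0,"az":0},{"tx":0,"ty":0,"tz":0,"ax":0,"ay":0,"az":0.127},{"tx":0,"ty":0,"tz":0,"ax":0,"ay":0,"az":0.127},{"tx":0,"ty":0,"tz":0,"ax":0,"ay":0,"az":0.127},{"tx":-4.3,"ty":4.13,"tz":0,"ax":0,"ay":0,"az":0},{"tx":-4.3,"ty":4.13,"tz":0,"ax":0,"ay":0,"az":0},{"tx":-4.3,"ty":4.13,"tz":0,"ax":0,"ay":0,"az":0},{"tx":-4.3,"ty":4.13,"tz":0,"ax":0,"ay":0,"az":0},{"tx":0,"ty":0,"tz":0,"ax":0,"ay":0,"az":0}]'; python3 -m jog '[{"tx":0,"ty":0,"tz":1.5,"ax":0,"ay":0,"az":0},{"tx":0,"ty":0,"tz":1.5,"ax":0,"ay":0,"az":0},{"tx":0,"ty":0,"tz":0,"ax":0,"ay":0,"az":0}]';python3 -c "
from h import *
print(tool().round(3)[:3].tolist())"
```

```text
time: 27.25
position: [627.3, 86.6, 58.2]
orientation: [0.002, 0.038, 0.999, 0.0]
ft_force: [-0.2, -0.8, -3.3]
gripper_width: 45.5
grasp_force: 42.9
time: 27.62
position: [621.8, 82.9, 25.8]
orientation: [-0.002, 0.04, 0.999, -0.0]
ft_force: [-0.0, -0.5, -3.1]
gripper_width: 45.6
grasp_force: 42.8
[[-0.997, 0.08, -0.004, 621.838], [0.08, 0.997, -0.0, 82.893], [0.003, -0.001, -1.0, 25.846]]
```

```bash
python3 -m jog '[{"tx":0,"ty":0.1,"tz":0.6,"ax":0,"ay":0,"az":0},{"tx":-0.6,"ty":0,"tz":0,"ax":0,"ay":0,"az":0},{"tx":-0.6,"ty":0,"tz":0,"ax":0,"ay":0,"az":0},{"tx":0,"ty":0,"tz":0,"ax":0,"ay":0,"az":0}]'; python3 -m jog '[{"tx":-0.2,"ty":0,"tz":0,"ax":0,"ay":0,"az":0},{"tx":0,"ty":0,"tz":0,"ax":0,"ay":0,"az":0}]'; python3 -m jog '[{"tx":-0.15,"ty":0,"tz":0,"ax":0,"ay":0,"az":0},{"tx":0,"ty":0,"tz":0,"ax":0,"ay":0,"az":0}]'
```

```text
time: 28.12
position: [633.8, 83.8, 21.4]
orientation: [-0.002, 0.039, 0.999, -0.0]
ft_force: [-11.8, 1.7, 1.3]
gripper_width: 44.8
grasp_force: 40.9
time: 28.38
position: [634.0, 83.7, 21.2]
orientation: [-0.004, 0.039, 0.999, -0.0]
ft_force: [-20.7, 2.9, 8.8]
gripper_width: 45.5
grasp_force: 41.9
time: 28.62
position: [635.3, 83.6, 21.2]
orientation: [-0.004, 0.039, 0.999, -0.0]
ft_force: [-20.6, 1.5, 8.8]
gripper_width: 45.4
grasp_force: 41.8
```

```bash
python3 -m jog '[{"tx":0.25,"ty":0,"tz":0,"ax":0,"ay":0,"az":0},{"tx":0,"ty":0,"tz":0,"ax":0,"ay":0,"az":0}]'; python3 -m jog '[{"tx":0,"ty":0,"tz":0.1,"ax":0,"ay":0,"az":0},{"tx":0,"ty":0,"tz":0,"ax":0,"ay":0,"az":0}]'; python3 -m jog '[{"tx":0,"ty":0,"tz":0.1,"ax":0,"ay":0,"az":0},{"tx":0,"ty":0,"tz":0,"ax":0,"ay":0,"az":0}]'
```

```text
time: 28.88
position: [635.2, 83.6, 21.4]
orientation: [-0.002, 0.039, 0.999, -0.0]
ft_force: [-9.1, 0.0, -1.6]
gripper_width: 45.4
grasp_force: 41.8
time: 29.12
position: [635.1, 83.7, 20.5]
orientation: [-0.002, 0.039, 0.999, -0.0]
ft_force: [-11.0, 0.3, 1.3]
gripper_width: 45.3
grasp_force: 42.5
time: 29.38
position: [635.0, 83.7, 19.6]
orientation: [-0.002, 0.039, 0.999, -0.0]
ft_force: [-11.5, 0.1, 3.6]
gripper_width: 45.3
grasp_force: 42.7
```

```bash
python3 -m jog '[{"tx":0.05,"ty":0,"tz":0.1,"ax":0,"ay":0,"az":0},{"tx":0,"ty":0,"tz":0,"ax":0,"ay":0,"az":0}]'; python3 -m jog '[{"tx":0,"ty":0,"tz":0,"ax":0,"ay":0,"az":0},{"tx":0,"ty":0,"tz":0,"ax":0,"ay":0,"az":0},{"tx":0,"ty":0,"tz":0,"ax":0,"ay":0,"az":0},{"tx":0,"ty":0,"tz":0,"ax":0,"ay":0,"az":0}]' 7.5; python3 -m jog '[{"tx":0,"ty":0,"tz":-2,"ax":0,"ay":0,"az":0},{"tx":0,"ty":0,"tz":-5,"ax":0,"ay":0,"az":0},{"tx":0,"ty":0,"tz":-5,"ax":0,"ay":0,"az":0},{"tx":0,"ty":0,"tz":-5,"ax":0,"ay":0,"az":0},{"tx":5,"ty":2.5,"tz":-5,"ax":0,"ay":0,"az":0},{"tx":5,"ty":2.5,"tz":-5,"ax":0,"ay":0,"az":0},{"tx":5,"ty":2.5,"tz":0,"ax":0,"ay":0,"az":0},{"tx":0,"ty":0,"tz":0,"ax":0,"ay":0,"az":0}]'; python3 - <<'E'
from h import *
print(tool().round(3)[:3].tolist()); snap('wrist','w9')
print(proj(cam('w9'),[[446,75,66],[637,84,66]]).round())
g=cv2.imread('pics/w9.png'); cv2.imwrite('pics/c9.png',cv2.resize(g[80:310,140:500],(800,511),interpolation=cv2.INTER_CUBIC))
E
```

```text
time: 29.62
position: [635.0, 83.7, 19.5]
orientation: [-0.001, 0.039, 0.999, -0.0]
ft_force: [-13.3, 0.5, 15.6]
gripper_width: 45.7
grasp_force: 44.2
time: 30.12
position: [636.5, 83.8, 18.6]
orientation: [0.0, 0.039, 0.999, 0.0]
ft_force: [1.1, 0.1, 0.0]
gripper_width: 74.8
grasp_force: 0.0
time: 31.12
position: [505.8, 162.1, 274.1]
orientation: [0.001, 0.038, 0.999, 0.0]
ft_force: [1.0, -0.4, -0.2]
gripper_width: 75.5
grasp_force: 0.0
[[-0.997, 0.076, 0.001, 505.817], [0.076, 0.997, 0.001, 162.14], [-0.001, 0.001, -1.0, 274.097]]
[[240. 132.]
 [269. 276.]]
```

View pics/c9.png

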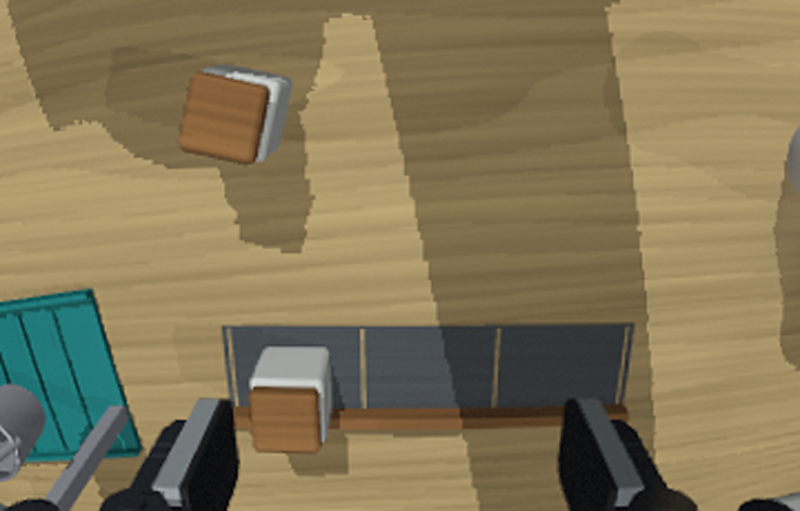

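Jar L stands in bay 0 against the fence at crop (290,400). Jar R is at (225,115). Next I'll refit the ledge, the placed jar and jar R.

```bash
python3 - <<'E' | tail -12
from fit import *
C['w8']=cam('w8');C['w9']=cam('w9'); w=lambda p:[170+p[0]/2.5,60+p[1]/2.5]; n=lambda p:[140+p[0]*.45,80+p[1]*.45]
R9=('w9',0,[n(p) for p in [(201,71),(271,88),(253,164),(180,149)]]);R8=('w8',0,[w(p) for p in [(506,168),(576,205),(547,269),(475,241)]])
R1=('w1',0,[c1(p) for p in [(298,78),(381,97),(361,179),(282,156)]])
for s in ([R9],[R8,R9],[R8,R9,R1]): fit([447,75,-.3,66],s,jl,'R')
jf=lambda p,i:np.c_[sq,np.full(4,66)]
for s in ([R9],[R8],[R1]): fit([447,75,-.3],s,jf,'R z66')
fit([637,84,-.07],[('w9',0,[n(p) for p in [(258,388),(319,388),(319,451),(251,449)]])],jf,'placed')
L=fit([668,171,-.08],[('w9',0,[n(p) for p in [(229,328),(362,328),(497,327),(631,325),(236,406),(367,408)]])],lambda p,i:np.array(lf)[:6],'ledge')
print("bays",W(L.x,[[-24,y,0] for y in (-90,0,90)]).round(1).tolist())
E
```

```text
rack [ 6.58430e+02 -2.02562e+02  6.30000e-02  2.08253e+02] rms px 0.89
pegs [[621.1, -325.2, 208.3], [616.0, -245.3, 208.3], [611.0, -165.5, 208.3], [606.0, -85.6, 208.3]]
bays [[637.1, 82.9, 0.0], [644.2, 172.6, 0.0], [651.2, 262.3, 0.0]]
R [ 4.47924e+02  7.31380e+01 -3.48000e-01  5.57910e+01] rms px 0.8
R [ 4.47417e+02  7.61330e+01 -3.32000e-01  6.66780e+01] rms px 1.04
R [ 4.4702e+02  7.5731e+01 -3.0800e-01  6.7142e+01] rms px 1.15
R z66 [ 4.47314e+02  7.56020e+01 -3.41000e-01] rms px 1.01
R z66 [ 4.47563e+02  7.67190e+01 -3.16000e-01] rms px 1.0
R z66 [ 4.46838e+02  7.46650e+01 -2.64000e-01] rms px 0.35
placed [ 6.25542e+02  8.41590e+01 -1.18000e-01] rms px 1.67
ledge [ 6.69104e+02  1.69912e+02 -8.20000e-02] rms px 1.91
bays [[637.8, 82.2, 0.0], [645.2, 171.9, 0.0], [652.6, 261.6, 0.0]]
```

```bash
python3 - <<'E' | tail -9
from fit import *
c=cam('w9'); inv=lambda q:((q-[140,80])/.45).round().astype(int).tolist()
for x in (637,631,625):
    print(x,'cap',inv(proj(c,W([x,84,-.08],np.c_[sq,np.full(4,66)]))),'bodytop',inv(proj(c,W([x,84,-.08],np.c_[sq*23/21,np.full(4,50)]))))
print('fence base/top',inv(proj(c,W([668.5,170.5,-.08],[[0,-140,0],[0,140,0],[0,-140,16],[0,140,16],[-70,-140,0],[-70,140,0]]))))
E
```

```text
jarR [ 4.46297e+02  7.50020e+01 -2.75000e-01  6.87280e+01] rms px 1.63
ledge [ 6.68100e+02  1.70706e+02 -7.80000e-02  1.20800e+00] rms px 1.62
rack [ 6.58430e+02 -2.02562e+02  6.30000e-02  2.08253e+02] rms px 0.89
pegs [[621.1, -325.2, 208.3], [616.0, -245.3, 208.3], [611.0, -165.5, 208.3], [606.0, -85.6, 208.3]]
bays [[637.1, 82.9, 0.0], [644.2, 172.6, 0.0], [651.2, 262.3, 0.0]]
637 cap [[250, 405], [320, 407], [323, 466], [257, 464]] bodytop [[252, 390], [326, 391], [329, 454], [258, 452]]
631 cap [[248, 397], [319, 398], [322, 458], [255, 456]] bodytop [[250, 381], [325, 382], [328, 446], [257, 444]]
625 cap [[247, 388], [317, 389], [321, 449], [253, 448]] bodytop [[248, 372], [323, 374], [327, 438], [255, 436]]
fence base/top [[232, 414], [621, 413], [227, 426], [628, 424], [222, 324], [635, 324]]
```

```bash
python3 - <<'E' | tail -8
from fit import *
C['w9']=cam('w9'); n=lambda p:[140+p[0]*.45,80+p[1]*.45]
def loc(p,i):
    a=np.array([[-p[3],-135,0],[-p[3],-45,0],[-p[3],45,0],[-p[3],135,0],[0,-135,0],[0,-45,0],[0,45,0]]); return a[:6] if i else a
S=[('w1',0,[c1(p) for p in [(303,328),(443,338),(583,346),(713,350),(300,410),(437,419),(573,425)]]),('w2',0,[c2(p) for p in [(515,227),(596,232),(665,232),(725,231),(499,288),(580,288),(649,286)]]),('w9',1,[n(p) for p in [(229,328),(362,328),(497,327),(631,325),(236,406),(367,408)]])]
for s in (S,S[:1],S[2:]):
    L=fit([665,171,-.08,65],s,loc,'ledge'); print("bays",W(L.x,[[-24,y,0] for y in (-90,0,90)]).round(1).tolist())
c=C['w9']; print('jar base front',onz(c,n((290,347)),0),'cap back z66',onz(c,n((285,450)),66))
print('cap front z66',onz(c,n((290,388)),66),onz(c,n((290,388)),50))
E
```

```text
ledge [ 6.61754e+02  1.71448e+02 -7.30000e-02  6.12280e+01] rms px 0.63
bays [[631.2, 83.4, 0.0], [637.8, 173.2, 0.0], [644.4, 263.0, 0.0]]
ledge [ 6.61982e+02  1.71142e+02 -7.40000e-02  6.15220e+01] rms px 0.49
bays [[631.4, 83.2, 0.0], [638.0, 172.9, 0.0], [644.7, 262.7, 0.0]]
ledge [ 6.60708e+02  1.71160e+02 -7.20000e-02  6.03830e+01] rms px 0.67
bays [[630.3, 83.1, 0.0], [636.8, 172.9, 0.0], [643.2, 262.6, 0.0]]
jar base front [6.07511316e+02 8.05522504e+01 5.68434189e-14] cap back z66 [646.86447784  81.07183811  66.        ]
cap front z66 [604.08741621  90.5821207   66.        ] [612.44235489  87.08057287  50.        ]
```

```bash
python3 -m jog '[{"tx":0,"ty":0,"tz":0,"ax":0,"ay":0,"az":0.122},{"tx":0,"ty":0,"tz":0,"ax":0,"ay":0,"az":0.122},{"tx":1.42,"ty":-5.02,"tz":4.5,"ax":0,"ay":0,"az":0},{"tx":1.42,"ty":-5.02,"tz":4.5,"ax":0,"ay":0,"az":0},{"tx":0,"ty":0,"tz":5,"ax":0,"ay":0,"az":0},{"tx":0,"ty":0,"tz":4.5,"ax":0,"ay":0,"az":0},{"tx":0,"ty":0,"tz":0,"ax":0,"ay":0,"az":0},{"tx":0,"ty":0,"tz":0,"ax":0,"ay":0,"az":0}]' 0 20; python3 -m jog '[{"tx":0,"ty":0,"tz":0.7,"ax":0,"ay":0,"az":0},{"tx":0,"ty":0,"tz":0,"ax":0,"ay":0,"az":0}]'; python3 -m jog '[{"tx":0,"ty":0,"tz":0.5,"ax":0,"ay":0,"az":0},{"tx":0,"ty":0,"tz":0,"ax":0,"ay":0,"az":0}]';python3 -c "
from h import *
print(tool().round(3)[:3].tolist())"
```

```text
time: 32.17
position: [456.5, 82.4, 96.5]
orientation: [0.0, 0.161, 0.987, 0.0]
ft_force: [0.7, 0.2, 0.9]
gripper_width: 0.2
grasp_force: 0.0
time: 32.42
position: [455.8, 82.6, 89.0]
orientation: [0.001, 0.161, 0.987, 0.0]
ft_force: [-0.7, -0.4, -0.3]
gripper_width: 0.1
grasp_force: 0.0
time: 32.67
position: [455.2, 82.6, 83.2]
orientation: [-0.0, 0.161, 0.987, -0.0]
ft_force: [0.3, -0.2, 0.6]
gripper_width: -0.1
grasp_force: 0.0
[[-0.948, 0.317, -0.0, 455.193], [0.317, 0.948, -0.0, 82.557], [0.0, -0.0, -1.0, 83.192]]
```

```bash
python3 -m jog '[{"tx":0.54,"ty":-0.9,"tz":0,"ax":0,"ay":0,"az":0},{"tx":0,"ty":0,"tz":0.6,"ax":0,"ay":0,"az":0},{"tx":0,"ty":0,"tz":0,"ax":0,"ay":0,"az":0}]'; python3 -m jog '[{"tx":0,"ty":0,"tz":0.5,"ax":0,"ay":0,"az":0},{"tx":0,"ty":0,"tz":0,"ax":0,"ay":0,"az":0}]'; python3 -m jog '[{"tx":0,"ty":0,"tz":0.4,"ax":0,"ay":0,"az":0},{"tx":0,"ty":0,"tz":0,"ax":0,"ay":0,"az":0}]'; python3 -m jog '[{"tx":0,"ty":0,"tz":0.2,"ax":0,"ay":0,"az":0},{"tx":0,"ty":0,"tz":0,"ax":0,"ay":0,"az":0}]'
```

```text
time: 33.05
position: [447.1, 75.6, 76.9]
orientation: [-0.0, 0.161, 0.987, -0.0]
ft_force: [0.3, -0.2, 0.0]
gripper_width: 0.1
grasp_force: 0.0
time: 33.3
position: [447.4, 75.7, 72.0]
orientation: [-0.0, 0.161, 0.987, -0.0]
ft_force: [-0.2, -0.3, -0.3]
gripper_width: -0.3
grasp_force: 0.0
time: 33.55
position: [447.3, 75.7, 68.1]
orientation: [-0.0, 0.161, 0.987, -0.0]
ft_force: [-0.2, -0.5, -0.1]
gripper_width: -0.1
grasp_force: 0.0
time: 33.8
position: [447.3, 75.7, 66.2]
orientation: [-0.0, 0.161, 0.987, -0.0]
ft_force: [0.8, -0.0, -0.7]
gripper_width: 0.1
grasp_force: 0.0
```

```bash
python3 -m jog '[{"tx":0,"ty":0,"tz":0.1,"ax":0,"ay":0,"az":0},{"tx":0,"ty":0,"tz":0,"ax":0,"ay":0,"az":0}]'; python3 -m jog '[{"tx":0,"ty":0,"tz":-2,"ax":0,"ay":0,"az":0},{"tx":0,"ty":0,"tz":-3.5,"ax":0,"ay":0,"az":0},{"tx":0,"ty":0,"tz":0,"ax":0,"ay":0,"az":0},{"tx":0,"ty":0,"tz":0,"ax":0,"ay":0,"az":0},{"tx":0,"ty":0,"tz":0,"ax":0,"ay":0,"az":0}]' 8.5; python3 -m jog '[{"tx":0,"ty":0,"tz":3,"ax":0,"ay":0,"az":0},{"tx":0,"ty":0,"tz":3,"ax":0,"ay":0,"az":0},{"tx":0,"ty":0,"tz":2.5,"ax":0,"ay":0,"az":0},{"tx":0,"ty":0,"tz":1.8,"ax":0,"ay":0,"az":0},{"tx":0,"ty":0,"tz":0,"ax":0,"ay":0,"az":0}]';python3 -m jog '[{"tx":0,"ty":0,"tz":0,"ax":0,"ay":0,"az":0},{"tx":0,"ty":0,"tz":0,"ax":0,"ay":0,"az":0},{"tx":0,"ty":0,"tz":0,"ax":0,"ay":0,"az":0},{"tx":0,"ty":0,"tz":0,"ax":0,"ay":0,"az":0},{"tx":0,"ty":0,"tz":0,"ax":0,"ay":0,"az":0}]' 4 40;python3 -c "
from h import *
print(tool().round(3)[:3].tolist())"
```

```text
time: 34.05
position: [447.4, 75.7, 65.8]
orientation: [0.0, 0.161, 0.987, 0.0]
ft_force: [-3.4, 1.0, 18.6]
gripper_width: 0.2
grasp_force: 9.4
time: 34.67
position: [446.8, 75.7, 119.6]
orientation: [-0.001, 0.161, 0.987, -0.0]
ft_force: [0.6, 0.4, -0.4]
gripper_width: 84.5
grasp_force: 0.0
time: 35.3
position: [445.9, 75.6, 15.8]
orientation: [-0.002, 0.161, 0.987, -0.0]
ft_force: [-0.1, -0.6, 0.3]
gripper_width: 84.9
grasp_force: 0.0
time: 35.92
position: [447.9, 75.8, 18.1]
orientation: [0.001, 0.161, 0.987, 0.0]
ft_force: [-1.2, -0.4, 5.6]
gripper_width: 45.5
grasp_force: 40.7
[[-0.948, 0.317, 0.001, 447.864], [0.317, 0.948, 0.0, 75.754], [-0.001, 0.001, -1.0, 18.102]]
```

```bash
python3 -m jog '[{"tx":0,"ty":0,"tz":-2,"ax":0,"ay":0,"az":0},{"tx":0,"ty":0,"tz":-2,"ax":0,"ay":0,"az":0},{"tx":0,"ty":0,"tz":0,"ax":0,"ay":0,"az":-0.125},{"tx":0,"ty":0,"tz":0,"ax":0,"ay":0,"az":-0.125},{"tx":-3.36,"ty":4.02,"tz":0,"ax":0,"ay":0,"az":0},{"tx":-3.36,"ty":4.02,"tz":0,"ax":0,"ay":0,"az":0},{"tx":-3.36,"ty":4.02,"tz":0,"ax":0,"ay":0,"az":0},{"tx":-3.36,"ty":4.02,"tz":0,"ax":0,"ay":0,"az":0},{"tx":-3.36,"ty":4.02,"tz":0,"ax":0,"ay":0,"az":0},{"tx":0,"ty":0,"tz":0,"ax":0,"ay":0,"az":0}]'; python3 -m jog '[{"tx":0,"ty":0,"tz":1.5,"ax":0,"ay":0,"az":0},{"tx":0,"ty":0,"tz":1.5,"ax":0,"ay":0,"az":0},{"tx":0,"ty":0,"tz":0,"ax":0,"ay":0,"az":0}]';python3 -c "
from h import *
print(tool().round(3)[:3].tolist())"
```

```text
time: 37.17
position: [632.1, 266.8, 57.9]
orientation: [0.002, 0.036, 0.999, 0.001]
ft_force: [0.2, 0.1, -2.6]
gripper_width: 45.2
grasp_force: 43.0
time: 37.55
position: [627.8, 262.8, 25.4]
orientation: [-0.002, 0.037, 0.999, -0.001]
ft_force: [-0.5, 0.4, -3.0]
gripper_width: 45.4
grasp_force: 42.8
[[-0.997, 0.073, -0.003, 627.818], [0.073, 0.997, -0.001, 262.785], [0.003, -0.001, -1.0, 25.393]]
```

```bash
python3 -m jog '[{"tx":0,"ty":0.1,"tz":0.6,"ax":0,"ay":0,"az":0},{"tx":-0.6,"ty":0,"tz":0,"ax":0,"ay":0,"az":0},{"tx":-0.6,"ty":0,"tz":0,"ax":0,"ay":0,"az":0},{"tx":0,"ty":0,"tz":0,"ax":0,"ay":0,"az":0}]'; python3 -m jog '[{"tx":-0.25,"ty":0,"tz":0,"ax":0,"ay":0,"az":0},{"tx":0,"ty":0,"tz":0,"ax":0,"ay":0,"az":0}]'; python3 -m jog '[{"tx":-0.2,"ty":0,"tz":0,"ax":0,"ay":0,"az":0},{"tx":0,"ty":0,"tz":0,"ax":0,"ay":0,"az":0}]'
```

```text
time: 38.05
position: [642.5, 264.1, 21.6]
orientation: [0.0, 0.037, 0.999, 0.0]
ft_force: [-0.3, 0.7, -4.0]
gripper_width: 45.7
grasp_force: 42.9
time: 38.3
position: [644.2, 263.9, 21.4]
orientation: [0.0, 0.036, 0.999, 0.0]
ft_force: [-0.7, -0.1, -2.1]
gripper_width: 45.2
grasp_force: 42.9
time: 38.55
position: [645.2, 263.7, 21.2]
orientation: [-0.001, 0.036, 0.999, -0.0]
ft_force: [-4.1, 0.1, 0.4]
gripper_width: 45.6
grasp_force: 43.2
```

```bash
python3 -m jog '[{"tx":0.05,"ty":0,"tz":0.2,"ax":0,"ay":0,"az":0},{"tx":0,"ty":0,"tz":0.1,"ax":0,"ay":0,"az":0},{"tx":0,"ty":0,"tz":0,"ax":0,"ay":0,"az":0}]'; python3 -m jog '[{"tx":0,"ty":0,"tz":0,"ax":0,"ay":0,"az":0},{"tx":0,"ty":0,"tz":0,"ax":0,"ay":0,"az":0},{"tx":0,"ty":0,"tz":0,"ax":0,"ay":0,"az":0},{"tx":0,"ty":0,"tz":0,"ax":0,"ay":0,"az":0}]' 7.5; python3 -m jog '[{"tx":0,"ty":0,"tz":-2,"ax":0,"ay":0,"az":0},{"tx":0,"ty":0,"tz":-5,"ax":0,"ay":0,"az":0},{"tx":0,"ty":0,"tz":-5,"ax":0,"ay":0,"az":0},{"tx":0,"ty":0,"tz":-5,"ax":0,"ay":0,"az":0},{"tx":5,"ty":-4.5,"tz":-5,"ax":0,"ay":0,"az":0},{"tx":5,"ty":-4.5,"tz":-5,"ax":0,"ay":0,"az":0},{"tx":5,"ty":-3,"tz":0,"ax":0,"ay":0,"az":0},{"tx":0,"ty":0,"tz":0,"ax":0,"ay":0,"az":0},{"tx":0,"ty":0,"tz":0,"ax":0,"ay":0,"az":0}]'; python3 - <<'E'
from h import *
print(tool().round(3)[:3].tolist()); snap('wrist','w10'); snap('scene','scene10'); snap('side','side10')
print(proj(cam('w10'),[[631,83,0],[644,263,0]]).round())
f=lambda k,b,s:cv2.resize(cv2.imread(f'pics/{k}.png')[b[1]:b[3],b[0]:b[2]],s,interpolation=cv2.INTER_CUBIC)
cv2.imwrite('pics/c10.png',np.vstack([f('w10',(190,200,510,300),(800,250)),np.hstack([f('scene10',(210,200,420,340),(400,267)),f('side10',(310,160,480,273),(400,267))])]))
E
```

```text
time: 38.92
position: [645.2, 263.7, 18.2]
orientation: [-0.0, 0.036, 0.999, -0.0]
ft_force: [-5.6, 0.4, 1.0]
gripper_width: 45.9
grasp_force: 43.2
time: 39.42
position: [645.7, 263.8, 18.4]
orientation: [0.0, 0.036, 0.999, 0.0]
ft_force: [0.0, -0.2, 0.1]
gripper_width: 74.8
grasp_force: 0.0
time: 40.55
position: [514.9, 176.1, 264.4]
orientation: [0.001, 0.036, 0.999, 0.0]
ft_force: [0.7, -0.1, 0.4]
gripper_width: 74.9
grasp_force: 0.0
[[-0.997, 0.073, 0.002, 514.899], [0.073, 0.997, 0.001, 176.149], [-0.002, 0.001, -1.0, 264.394]]
[[263. 248.]
 [384. 247.]]
```

View pics/c10.png

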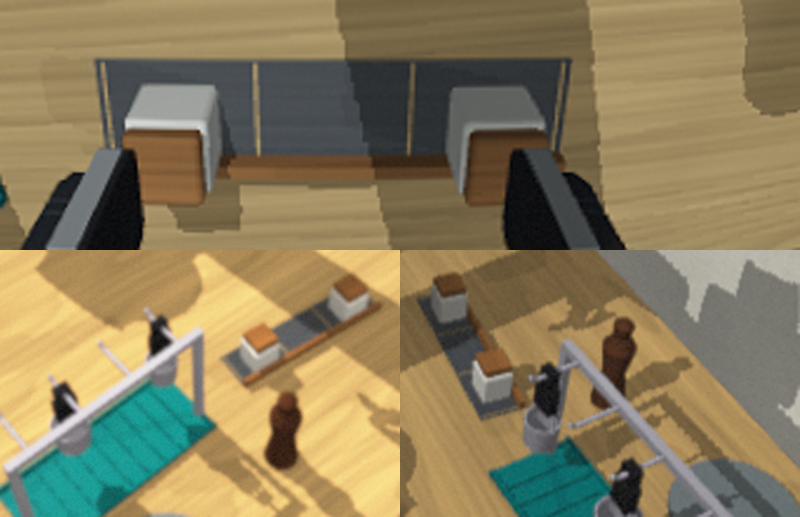

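```bash
python3 - <<'E' | tail -1
from fit import *
c=cam('w10'); n=lambda p:[190+p[0]*.4,200+p[1]*.4]
a=-.073; p=[661.75,171.45]; q=lambda uv:(lambda d:[round(float(np.cos(a)*d[0]+np.sin(a)*d[1]),1),round(float(-np.sin(a)*d[0]+np.cos(a)*d[1]),1)])(onz(c,n(uv))[:2]-p)
print('front line',q((180,60)),q((490,60)),'fence',q((258,156)),q((410,156)),'jarL',q((130,86)),q((217,86)),'jarR',q((450,87)),q((537,87)))
E
```

```text
front line [-62.4, -89.2] [-62.1, 89.7] fence [0.3, -46.1] [0.6, 45.6] jarL [-45.5, -120.7] [-46.2, -68.5] jarR [-45.2, 67.1] [-44.3, 120.0]
```

Both jars' front faces are about 46 mm from the fence (the target is 47), square and within 5 mm of mid-bay. Both cups hang on their own pegs, so I'm handing in.

```bash
python3 -c "
from cell import ctrl
print(ctrl.close_job())"
```

```text
the job is handed in; nothing more can be done
None
```

I hung both measuring cups on their own pegs, stood both jars with caps home in the two outer bays against the fence, and handed the job in at about 41 s of the 210 s; no verdict came back.

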